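# Nest the sample tubs on the warming plate

## Task

The warming plate on the seed-lab bench was left on: first turn its dial back to off (the round dot), then take the glass plate off the disc, touching it only at its edges, and lay it flat across both bars of the glass rack. Then stand the largest tub in the middle of the disc and nest all the other tubs that are there in it, one inside the other in order of size, each standing flat on the floor of the next larger one. Last, turn the dial to medium (the medium-length bar) and let go; leave the jar, the bottle and the dish where they are.

Things in the scene. Friction and masses are not known exactly. Their poses are not given: they have to be found in the camera images.
- tub1: The largest of a set of round open aluminium tubs: outer diameter 164 mm at the rim, 50 mm tall, 150 g. Rim collar 8 mm thick, 18 mm deep (pinch it); inner diameter 148 mm, wall below the collar 4 mm, floor 5 mm. Origin: centre of underside, z up. Smaller tubs are taller: nested, each rim stands 12 mm above that of the next larger.
- tub2: The second largest of a set of round open aluminium tubs (may be absent): outer diameter 134 mm at the rim, 57 mm tall, 120 g. Rim collar 8 mm thick, 18 mm deep (pinch it); inner diameter 118 mm, wall below the collar 4 mm, floor 5 mm. Origin: centre of underside, z up. 7 mm clearance all round in the next larger tub.
- tub3: The third of a set of round open aluminium tubs (may be absent): outer diameter 104 mm at the rim, 64 mm tall, 100 g. Rim collar 8 mm thick, 18 mm deep (pinch it); inner diameter 88 mm, wall below the collar 4 mm, floor 5 mm. Origin: centre of underside, z up. 7 mm clearance all round in the next larger tub.
- tub4: The fourth of a set of round open aluminium tubs (may be absent): outer diameter 74 mm at the rim, 71 mm tall, 80 g. Rim collar 8 mm thick, 18 mm deep (pinch it); inner diameter 58 mm, wall below the collar 4 mm, floor 5 mm. Origin: centre of underside, z up. 7 mm clearance all round in the next larger tub.
- tub5: The smallest of a set of round open aluminium tubs (may be absent): outer diameter 44 mm at the rim, 78 mm tall, 60 g. Rim collar 8 mm thick, 18 mm deep (pinch it or grip round it); inner diameter 28 mm, wall below the collar 4 mm, floor 5 mm. Origin: centre of underside, z up. 7 mm clearance all round in the next larger tub.
- warmer: White warming plate, 220 (x) x 340 (y) x 32 mm tall, fixed. Origin: centre of its underside. It carries a dark round disc (diameter 200 mm, top 35 mm above the bench) at its -y side and a dial at its +y side.
- disc (a point): Centre of the top face of the warming plate's dark disc; z up.
- dial (a joint): Selector dial of the warming plate, rad, grows clockwise seen from above, 0 to 1.9, stays where it is left. Four marks round it on the panel: round dot = off (0, the end stop), short bar = low (0.6), medium-length bar = medium (1.2), long bar = high (1.8). The white pointer on top of its grip points at the mark.
- dial_grip (a point): Point on the dial's axis at grasp height, 31 mm above the dial's underside and 69 mm above the bench. The grip is an upright bar 49 mm long (along this frame's x), 14 mm thick (y), its top 7 mm above this point and 32 mm tall; the white pointer is at the bar's -x end. The frame turns with the dial.
- glass: Clear glass plate 60 (x) x 130 (y) x 6 mm thick, loose, lying on the warming plate's disc at the start; about 110 g. Origin: centre of its underside; z is normal to its faces. Grip it across its 60 mm width, on its two long edges.
- rack: Low fixed white glass rack: a base 46 (x) x 120 (y) mm with two black bars across it along x, 46 mm long, 90 mm apart in y (at y = -45 and +45 mm), tops 20 mm above the bench. Origin: centre of its underside on the bench. The glass lies flat across both bars, its long side along the rack's y.
- jar: Bystander: brown glass jar with black lid, 60 mm diameter, 85 mm tall, origin under its centre.
- reagent: Bystander: brown glass bottle, 68 mm diameter, 120 mm tall, origin under its centre.
- dish: Bystander: shallow white dish, 90 mm diameter, 16 mm tall, origin under its centre.
Not all that is in view belongs to the job. Leave any turquoise look-alike of the tub1 alone.

How it is judged (in metres and radians):
On the way, in this order (a step that is already met when the one before it is completed fails the run):
1. the dial is turned to off (value of joint dial below 0.15 rad), for 0.2 s.
2. the glass plate lies flat across both bars of the rack, let go, the dial still off (value of joint dial below 0.15 rad and horizontal distance between glass and rack below 0.025 m and z of glass in the frame of rack between 0.016 and 0.024 m and angle between glass's own z axis and vertical below 0.06 rad and contact force between the fingers and glass below 0.1 N), for 0.3 s.
3. the largest tub stands flat in the middle of the disc (within 25 mm), let go, the dial still off (value of joint dial below 0.15 rad and horizontal distance between tub1 and disc below 0.025 m and z of tub1 in the frame of disc between -0.004 and 0.004 m and angle between tub1's own z axis and vertical below 0.05 rad and contact force between the fingers and tub1 below 0.1 N), for 0.3 s.
4. all the other tubs present are nested in it in size order, each flat on the floor of the next larger, the dial still off (all of step 3 and z of tub2 in the frame of tub1 below 0.009 m and angle between each of tub2, tub3, tub4, tub5's own z axis and vertical below 0.06 rad and horizontal distance between tub1 and tub2 below 0.011 m and z of tub3 in the frame of tub1 below 0.014 m and horizontal distance between tub1 and tub3 below 0.026 m and horizontal distance between tub2 and tub3 below 0.011 m and z of tub4 in the frame of tub1 below 0.019 m and horizontal distance between tub1 and tub4 below 0.041 m and horizontal distance between tub2 and tub4 below 0.026 m and horizontal distance between tub3 and tub4 below 0.011 m and z of tub5 in the frame of tub1 below 0.024 m and horizontal distance between tub1 and tub5 below 0.056 m and horizontal distance between tub2 and tub5 below 0.041 m and horizontal distance between tub3 and tub5 below 0.026 m and horizontal distance between tub4 and tub5 below 0.011 m and contact force between the fingers and tub2 below 0.1 N and contact force between the fingers and tub3 below 0.1 N and contact force between the fingers and tub4 below 0.1 N and contact force between the fingers and tub5 below 0.1 N), for 0.3 s.
5. the dial is turned to medium (1.2 rad within 0.15) (value of joint dial between 1.05 and 1.35 rad), for 0.2 s.
At the end, for the whole second after the job is handed in: Dial at medium (1.2 rad within 0.15); glass flat on both rack bars, within 25 mm of its middle; largest tub flat on the disc within 25 mm of its centre; every other tub inside all larger ones, upright within 0.06 rad, standing on the floors beneath (within 4 mm); all let go (all of step 5 and velocity of joint dial between -0.05 and 0.05 rad/s and horizontal distance between glass and rack below 0.025 m and z of glass in the frame of rack between 0.016 and 0.024 m and angle between each of glass, tub2, tub3, tub4, tub5's own z axis and vertical below 0.06 rad and horizontal distance between tub1 and disc below 0.025 m and z of tub1 in the frame of disc between -0.004 and 0.004 m and angle between tub1's own z axis and vertical below 0.05 rad and z of tub2 in the frame of tub1 below 0.009 m and horizontal distance between tub1 and tub2 below 0.011 m and z of tub3 in the frame of tub1 below 0.014 m and horizontal distance between tub1 and tub3 below 0.026 m and horizontal distance between tub2 and tub3 below 0.011 m and z of tub4 in the frame of tub1 below 0.019 m and horizontal distance between tub1 and tub4 below 0.041 m and horizontal distance between tub2 and tub4 below 0.026 m and horizontal distance between tub3 and tub4 below 0.011 m and z of tub5 in the frame of tub1 below 0.024 m and horizontal distance between tub1 and tub5 below 0.056 m and horizontal distance between tub2 and tub5 below 0.041 m and horizontal distance between tub3 and tub5 below 0.026 m and horizontal distance between tub4 and tub5 below 0.011 m); the robot touches nothing.
It fails at once if a finger pressed on a face of the glass plate (more than 2 N) (contact force between the fingers and glass_c0 above 2 N).
It fails at once if the glass plate tipped by more than 0.6 rad (angle between glass's own z axis and vertical above 0.6 rad).
It fails at once if the jar shifted by more than 30 mm (distance of jar from where it was at the start of the episode above 0.03 m).
It fails at once if the bottle shifted by more than 30 mm (distance of reagent from where it was at the start of the episode above 0.03 m).
It fails at once if the dish shifted by more than 30 mm (distance of dish from where it was at the start of the episode above 0.03 m).
Of tub2, tub3, tub4, tub5 only 2 to 4 are there at a start; the rules pass over those that are not, and their reading is None.
At some moment in a run one of tub2, tub3, tub4 may be knocked a few centimetres aside while the robot is not near it.
It also fails if it takes over 210 s, if anything falls off the work surface, if the arm or the gripper's body presses on something with over 40 N, if the wrist force passes 120 N, or if a joint passes its speed limit or range.

## Robot

A 6-joint arm with a two-finger parallel gripper is mounted at the origin on the work surface. World frame = base frame: x ahead of the robot, y to its left, z up, the work surface at z = 0. Lengths are in mm, angles in rad, forces in N, time in s.
With the tool pointing down it reaches from about 350 to 975 mm from the base axis. Payload 7.1 kg.
Tool frame: the origin (TCP) lies midway between the tips of the shut fingers; the grasp point (between the pads) lies 19 mm behind it; z points along the fingers, y is the line along which they close (so a half turn about z gives the same grasp; the last joint's range is limited). The gripper opens to 88 mm and grips with 3 to 60 N. Pads are 20 mm wide; open, the fingers measure 115 mm over their backs; the gripper's body (75 mm by 178 mm) begins 61 mm behind the grasp point.
Start: joints at [1.225, 0.423, 1.63, -0, 1.089, -0.019], TCP at [200.602, 591.915, 222.675] pointing down, gripper open.
Joint ranges: [-3, 3], [-0.9, 2.11], [0.09, 2.58], [-1.31, 4.45], [0.11, 2.69], [-2.54, 2.54]. Speed limits (rad/s): [2.39, 2.39, 3.01, 3.14, 3.14, 3.14].

## Interface

Orientations are given as a rotation vector (axis times angle).
In Python, from workcell import ctrl gives the robot as it stands. The module is installed in compiled form; this text tells all that it offers.
- The arm moves only by the tool apply_moves, never from a script. Its argument "targets" is a list of rows, each a list of 3 entries, a list of its own where there are three numbers: the opening, from -1 (shut) to 1 (fully open), then the shift along the tool's x, y, z normalised to -1 to 1, where 1 is 5 cm, then the turn, a rotation vector about the tool's x, y, z normalised to -1 to 1, where 1 is 90 degrees. In form: [[jaw, [x, y, z], [wx, wy, wz]], ...]. A call has 1 to 8 rows; each row shifts and turns the commanded pose from where the row before left it, along the tool's axes as they then stand; what a row does not reach is not made up. A row lasts 1/8 s, in which the tool goes at most 62.5 mm and 10.7 degrees, less where a joint would pass 70% of its speed; a pose out of reach is approached as far as the arm can. A call with a number of a shift or a turn outside -1 to 1 is refused whole. A call with a gripper value outside its range is refused whole. The fingers move at their own pace and stop on an object; the grip force is fixed at half the most. Time passes only in rows, so rows that do not move let the fingers close. It gives the time, the measured TCP pose, the force, the opening and the grip force at its end, in the units of the state.
- ctrl.get_obs(): the state, without advancing time (a new reading comes with each control period).
- ctrl.get_image(name): name is "side" or "top"; returns a dict with "pixels" (420x560x3 uint8, blue, green, red), "camera_matrix" (3x3 intrinsics, pixels), "view" (4x4, takes a point from world to camera coordinates). Camera axes: x right, y down, z forward; pixel columns grow to the right and rows downward; lengths in mm; the calibration is good to about 2 mm. A picture is of the moment at which its call begins. There is no depth.
- ctrl.close_job(): hands the job in; it is judged then, once.
Trained networks look in the newest picture that a camera, given by its name, has taken for a name from the list of things; names that differ only in an ending like _2 or _b are one class to them, and where a whole thing is asked for, a point or a joint stands for the part that bears it (a point fixed in the world has none). Each returns a list of dicts, best first, with "score" (0 to 1); they miss things now and then, are a little off and sometimes report something else, mostly with a low value. They report only what shows in the picture. A call takes as long as a camera call. They do not tell look-alikes from the thing itself.
- ctrl.masks_of(label, camera): "region" (420x560 bool, what is visible of it) and "bbox" ([left, top, right, bottom] in pixels, round what is visible of it).
- ctrl.pinpoint(label, camera): "xy" ([column, row] in pixels: a listed point, or the origin of a listed thing).
The state is a dict: "t": time; "qpos": joint angles; "qvel": joint speeds; "joint_torque": joint torques, N m; "ee_pos": TCP position; "orientation": TCP orientation; "ft_force": force on the tool from outside, world axes, zero at the start; "moment": the same for the moment, N m; "width": finger opening in mm; "grasp_force": force on a finger pad.
Only numpy, scipy, OpenCV 4.12 (cv2) and the standard library are available. Lean on these libraries where they do the work, as an engineer would, in place of code of your own. Each camera call takes 0.05 s, during which the arm holds its last target. There are 200 camera calls.

## Working session

There is one attempt and no reset: what is moved stays moved. The work goes in short steps, Python scripts to look and compute and a tool call to move; the robot and the scene stay as the last step left them, time stands still between calls to the robot, and variables do not carry over. Pictures are saved under pics/ and viewed, at most 14 in all, crops included, and the job is handed in when it is done.

Besides the shell and the picture viewer there is one more tool, called after ">>>" as name(argument=value, ...) on one line, values as JSON. apply_moves: Moves the arm, as the interface text tells. Scaled input: -1 to 1 covers 5 cm each way for a shift and 90 degrees each way for a turn. Its arguments: {"type":"object","properties":{"targets":{"type":"array"}},"required":["targets"]}

```bash
mkdir -p pics; cat > h.py <<'E'
import numpy as np, cv2
from workcell import ctrl
def ray(im,uv):
    K=im["camera_matrix"];V=np.array(im["view"])
    d=V[:3,:3].T@np.linalg.inv(K)@np.array([uv[0],uv[1],1.]);o=-V[:3,:3].T@V[:3,3]
    return o,d
def onz(im,uv,z):
    o,d=ray(im,uv);return (o+d*(z-o[2])/d[2])
def proj(im,p):
    V=np.array(im["view"]);c=V[:3,:3]@np.array(p,float)+V[:3,3];q=np.array(im["camera_matrix"])@c;return q[:2]/q[2]
E
python3 - <<'E'
from h import *
T=["tub1","tub2","tub3","tub4","tub5","warmer","disc","dial_grip","glass","rack","jar","reagent","dish"]
Z=dict(disc=35,dial_grip=69,glass=35)
for c in ("top","side"):
    im=ctrl.get_image(c);cv2.imwrite(f"pics/{c}0.png",cv2.resize(im["pixels"],None,fx=1.4,fy=1.4));
    print(c,"campos",ray(im,(0,0))[0].round())
    for t in T:
        for r in ctrl.pinpoint(t,c)[:3]:
            print(t,round(r["score"],2),np.round(r["xy"]),onz(im,r["xy"],Z.get(t,0)).round()[:2])
print(ctrl.get_obs())
E
```

```text
top campos [ 335.   58. 1360.]
tub1 0.96 [400. 150.] [ 751. -329.]
tub1 0.79 [442. 209.] [ 569. -456.]
tub1 0.65 [324. 180.] [648. -92.]
tub2 0.96 [400. 150.] [ 751. -329.]
tub2 0.79 [442. 209.] [ 569. -456.]
tub2 0.65 [324. 180.] [648. -92.]
tub3 0.96 [400. 150.] [ 751. -329.]
tub3 0.79 [442. 209.] [ 569. -456.]
tub3 0.65 [324. 180.] [648. -92.]
tub4 0.96 [400. 150.] [ 751. -329.]
tub4 0.79 [442. 209.] [ 569. -456.]
tub4 0.65 [324. 180.] [648. -92.]
tub5 0.96 [400. 150.] [ 751. -329.]
tub5 0.79 [442. 209.] [ 569. -456.]
tub5 0.65 [324. 180.] [648. -92.]
warmer 0.73 [227. 205.] [562. 202.]
disc 0.56 [244. 202.] [565. 147.]
dial_grip 0.72 [187. 196.] [573. 311.]
glass 0.59 [243. 206.] [553. 150.]
rack 0.97 [198. 275.] [347. 280.]
jar 0.55 [268. 133.] [795.  82.]
reagent 0.66 [108. 231.] [472. 555.]
dish 0.57 [431. 294.] [ 311. -417.]
side campos [  228. -1024.  1057.]
tub1 0.94 [287. 301.] [ 459. -309.]
tub1 0.93 [394. 286.] [ 769. -344.]
tub1 0.82 [324. 233.] [649. -94.]
tub2 0.94 [287. 301.] [ 459. -309.]
tub2 0.93 [394. 286.] [ 769. -344.]
tub2 0.82 [324. 233.] [649. -94.]
tub3 0.9
[... 642 characters left out ...]
2 [276. 180.] [573. 200.]
{'t': 1.4, 'qpos': array([ 1.22498612e+00,  4.23106289e-01,  1.62989619e+00,  4.41242360e-05,
        1.08860396e+00, -1.90003565e-02]), 'qvel': array([ 0.00104385,  0.00045025, -0.00201005,  0.00100034, -0.00100627,
       -0.00019679]), 'joint_torque': array([-1.19671324e-03, -5.44575262e+01, -2.74038792e+01,  6.42353925e-02,
        1.69422640e-02, -6.08231545e-06]), 'ee_pos': array([200.59875028, 591.91706729, 222.67263231]), 'orientation': array([-5.11095299e-01, -3.09969817e+00,  1.01558149e-05]), 'ft_force': array([ 0.89838362,  0.40185756, -0.19891839]), 'moment': array([ 0.0112874 ,  0.00777404, -0.01628974]), 'grasp_force': 0.0, 'width': 87.47993444970652}
```

View pics/top0.png

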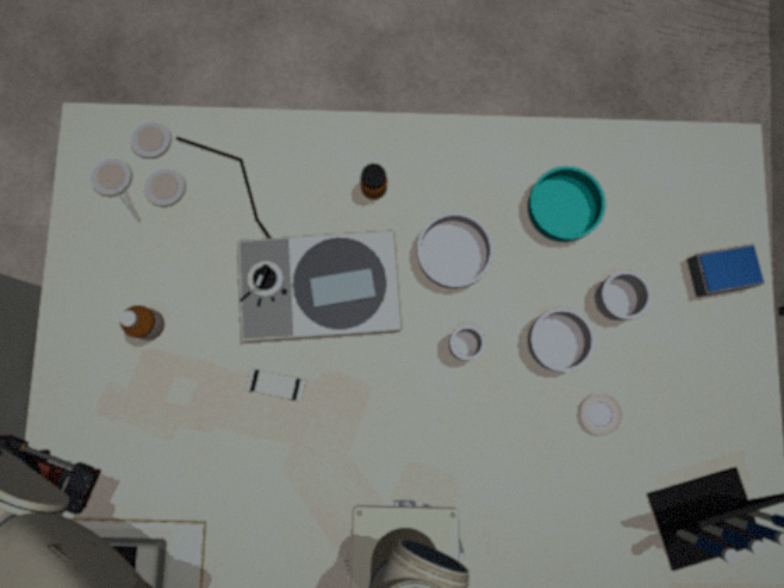

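View pics/side0.png

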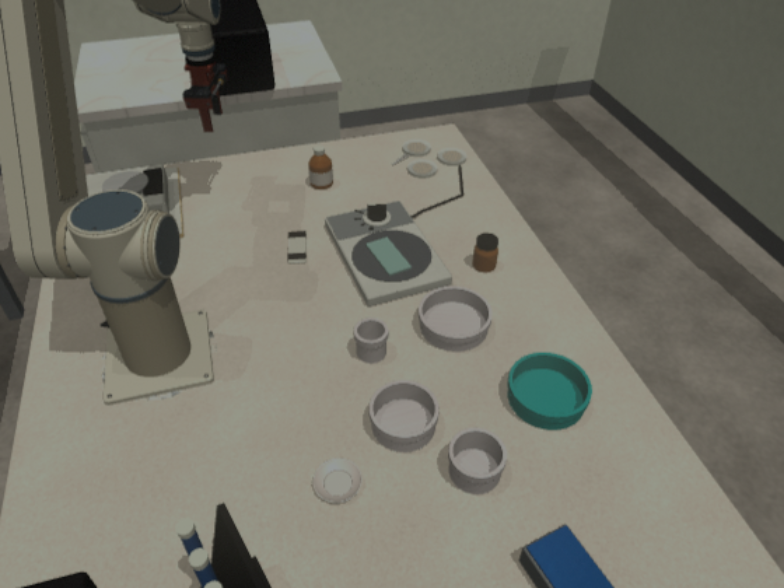

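Scene: four silver tubs (≈455,250; 560,340; 622,297; 466,343 in the top picture, so tubs 1, 2, 3 and 4), with tub5 absent. The turquoise decoy is at (567,204), the glass on the disc at (342,287), the rack at (275,384) and the dial at (265,278). Next I fit silhouettes for precise poses.

```bash
cat >> h.py <<'E'
from scipy.optimize import minimize
def cyl(r,h,r2=None):
    a=np.linspace(0,2*np.pi,40,endpoint=False);c=np.c_[np.cos(a),np.sin(a)]
    return np.r_[np.c_[c*r,0*a+h],np.c_[c*(r2 or r),0*a]]
def box(x,y,z0,z1): return np.array([[i*x/2,j*y/2,k] for i in(-1,1) for j in(-1,1) for k in(z0,z1)],float)
def hullmask(im,P,S=4):
    q=np.array([proj(im,p) for p in P]);h=cv2.convexHull((q*S*16+8*S).astype(np.int32))
    m=np.zeros((420*S,560*S),np.uint8);cv2.fillConvexPoly(m,h,1,shift=4);return m>0
def fit(views,P,p0,yaw=True):
    """views: list of (im,mask); returns pose, iou"""
    M=[cv2.resize(m.astype(np.uint8),None,fx=4,fy=4,interpolation=cv2.INTER_NEAREST)>0 for _,m in views]
    def f(p):
        c,s=(np.cos(p[2]/50),np.sin(p[2]/50)) if yaw else (1,0)
        Q=P@np.array([[c,s,0],[-s,c,0],[0,0,1]])+[p[0],p[1],0];r=0
        for (im,_),m in zip(views,M):
            h=hullmask(im,Q);r-=(h&m).sum()/(h|m).sum()
        return r/len(M)
    p=np.array([p0[0],p0[1],p0[2]*50] if yaw else p0[:2],float)
    for st in(12,3):
        r=minimize(f,p,method="Nelder-Mead",options=dict(initial_simplex=np.r_[[p],p+st*np.eye(len(p))],xatol=.1,fatol=1e-5,maxiter=120));p=r.x
    if yaw:p[2]/=50
    return p,-r.fun
SZ=dict(tub1=(82,50),tub2=(67,57),tub3=(52,64),tub4=(37,71))
def tubs(im,cam):
    out=[]
    for r in ctrl.masks_of("tub1",cam):
        m=r["region"]
        if m.sum()<100: continue
        b,g,rr=im["pixels"][m].mean(0)
        out.append((r["score"],m,g-rr>30,r["bbox"]))
    return out
E
cat > m1.py <<'E'
from h import *
I={c:ctrl.get_image(c) for c in("top","side")}
TB={c:tubs(I[c],c) for c in I}
G=dict(tub1=(680,-95),tub2=(470,-310),tub3=(560,-440),tub4=(470,-110))
G=dict(tub1=(648,-92),tub2=(459,-309),tub3=(569,-456),tub4=(450,-110))
for c in I:
    print(c,[(round(s,2),t,np.round(onz(I[c],((b[0]+b[2])/2,(b[1]+b[3])/2),30)[:2])) for s,m,t,b in TB[c]])
for t,g in G.items():
    v=[]
    for c in I:
        d=[(np.hypot(*(onz(I[c],((b[0]+b[2])/2,(b[1]+b[3])/2),30)[:2]-g)),m) for s,m,tq,b in TB[c] if not tq]
        d=min(d,key=lambda a:a[0])
        if d[0]<60:v.append((I[c],d[1]))
    for vv in ([v] if len(v)<2 else [v,v[:1],v[1:]]):
        print(t,[a.round(3) for a in fit(vv,cyl(*SZ[t]),g,False)])
for n,P,p0 in (("rack",box(46,120,0,18),(350,280,-.2)),("warmer",box(220,340,0,32),(562,202,0)),("glass",box(60,130,35,41),(555,150,0)),
   ("jar",cyl(30,85),(795,80)),("reagent",cyl(34,120),(475,548)),("dish",cyl(45,16),(311,-417))):
    v=[]
    for c in I:
        r=ctrl.masks_of(n,c)
        if r: v.append((I[c],r[0]["region"]))
    for vv in ([v] if len(v)<2 else [v,v[:1],v[1:]]):
        try: print(n,[a.round(3) for a in fit(vv,P,p0,len(p0)==3)])
        except Exception as e: print(n,e)
for c,(u,v) in dict(top=(187,197),side=(267,152)).items():
    cv2.imwrite(f"pics/dial_{c}.png",cv2.resize(I[c]["pixels"][v-30:v+30,u-30:u+40],None,fx=8,fy=8,interpolation=cv2.INTER_CUBIC))
E
python3 m1.py
```

```text
top [(0.98, np.False_, array([ 453., -321.])), (0.96, np.False_, array([ 448., -118.])), (0.95, np.False_, array([643., -93.])), (0.81, np.False_, array([ 558., -453.])), (0.71, np.True_, array([ 757., -330.]))]
side [(0.91, np.False_, array([ 645., -104.])), (0.8, np.True_, array([ 758., -350.])), (0.77, np.False_, array([ 563., -449.])), (0.7, np.False_, array([ 443., -115.])), (0.65, np.False_, array([ 461., -314.])), (0.43, np.False_, array([802.,  85.]))]
tub1 [array([647.326, -90.654]), np.float64(0.951)]
tub1 [array([645.251, -89.911]), np.float64(0.944)]
tub1 [array([648.2  , -90.201]), np.float64(0.961)]
tub2 [array([ 457.873, -315.735]), np.float64(0.928)]
tub2 [array([ 456.596, -315.538]), np.float64(0.92)]
tub2 [array([ 458.491, -313.865]), np.float64(0.942)]
tub3 [array([ 554.679, -449.343]), np.float64(0.896)]
tub3 [array([ 555.225, -450.744]), np.float64(0.909)]
tub3 [array([ 556.446, -447.549]), np.float64(0.886)]
tub4 [array([ 445.439, -115.436]), np.float64(0.888)]
tub4 [array([ 444.709, -115.257]), np.float64(0.898)]
tub4 [array([ 446.006, -113.642]), np.float64(0.
[... 458 characters left out ...]
glass [array([5.56207e+02, 1.47050e+02, 1.93000e-01]), np.float64(0.932)]
glass [array([5.55699e+02, 1.47990e+02, 1.93000e-01]), np.float64(0.962)]
glass [array([5.57931e+02, 1.43945e+02, 1.92000e-01]), np.float64(0.934)]
jar [array([792.948,  89.382]), np.float64(0.859)]
jar [array([788.199,  90.582]), np.float64(0.881)]
jar [array([792.924,  85.604]), np.float64(0.882)]
reagent [array([469.433, 552.764]), np.float64(0.753)]
reagent [array([464.203, 544.117]), np.float64(0.77)]
reagent [array([471.262, 556.09 ]), np.float64(0.777)]
dish [array([ 307.973, -406.283]), np.float64(0.844)]
dish [array([ 306.97 , -408.283]), np.float64(0.865)]
dish [array([ 307.578, -400.019]), np.float64(0.832)]
```

View pics/dial_top.png

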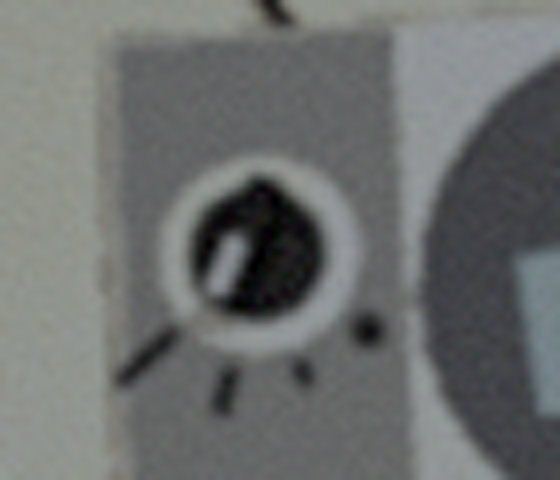

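Dial crop: the dot (off) is at (368,330), the short bar at (303,372), the medium bar at (225,392) and the long bar at (148,353). The pointer runs from about (265,180) to (215,292), near medium. The fits from both cameras agree within about 3 mm.

```bash
cat > nav.py <<'E'
import sys
from h import *
def nav(x,y,z,phideg=None):
    o=ctrl.get_obs();R=cv2.Rodrigues(np.array(o["orientation"]))[0];p=np.array(o["ee_pos"])
    phi=np.degrees(np.arctan2(R[1,1],R[0,1]))
    turn=0
    if phideg is not None:
        turn=-((phideg-phi+90)%180-90)
        R=R@cv2.Rodrigues(np.array([0,0,np.radians(turn)]))[0]
    d=R.T@(np.array([x,y,z])-p)/50
    print(f"t={o['t']:.1f} p={p.round(1)} phi={phi:.2f} tilt={R[2,2]:.5f} w={o['width']:.1f} gf={o['grasp_force']:.1f} q1={o['qpos'][0]:.2f} q6={o['qpos'][5]:.2f} | turn units {turn/90:.4f} then shift units {d.round(3)} F={o['ft_force'].round(1)}")
if __name__=="__main__": nav(*map(float,sys.argv[1:]))
E
python3 - <<'E'
from h import *
from nav import nav
im=ctrl.get_image("top")
cp=lambda u,v:((u+.5)/8-.5+157,(v+.5)/8-.5+167)
print("ring c",onz(im,cp(260,253),40).round(1))
c=onz(im,cp(260,253),37)
for n,q in dict(off=(368,330),low=(303,372),med=(225,392),high=(148,353)).items():
    d=onz(im,cp(*q),32)-onz(im,cp(260,253),38);print(n,np.degrees(np.arctan2(d[1],d[0])).round(1))
a=onz(im,cp(265,180),76);b=onz(im,cp(215,292),76);d=b-a
print("bar",a,b,(a+b)/2,np.degrees(np.arctan2(d[1],d[0])))
s=onz(im,cp(218,288),76)-onz(im,cp(235,235),76);print("stripe",np.degrees(np.arctan2(s[1],s[0])))
# disc: dark or glass pixels
hsv=im["pixels"].astype(int).max(2)
m=np.zeros((420,560),np.uint8);m[150:250,200:300]=(hsv[150:250,200:300]<110)
n,l,st,ce=cv2.connectedComponentsWithStats(m);i=1+st[1:,4].argmax()
cn=max(cv2.findContours((l==i).astype(np.uint8),cv2.RETR_EXTERNAL,cv2.CHAIN_APPROX_NONE)[0],key=len)
e=cv2.fitEllipse(cn);print(e,"disc",onz(im,e[0],35).round(1))
g=ctrl.pinpoint("dial_grip","side");
nav(572,310,200)
E
```

```text
ring c [572.  310.5  40. ]
off -123.5
low -158.2
med 167.9
high 133.1
bar [592.42977898 303.37709611  76.        ] [550.85527582 318.98642983  76.        ] [571.6425274  311.18176297  76.        ] 159.4211284839966
stripe 165.72533330347687
((242.1624298095703, 202.03103637695312), (64.26168823242188, 65.72588348388672), 71.79228973388672) disc [565.9 153.3  35. ]
t=2.3 p=[200.6 591.9 222.7] phi=71.28 tilt=-1.00000 w=88.0 gf=0.0 q1=1.23 q6=-0.02 | turn units 0.0000 then shift units [-8.845 -2.956  0.454] F=[ 0.1 -0.4 -0.2]
```

>>> apply_moves(targets=[[1,[-0.9,-0.3,0.05],[0,0,0]],[1,[-0.9,-0.3,0.05],[0,0,0]],[1,[-0.9,-0.3,0.05],[0,0,0]],[1,[-0.9,-0.3,0.05],[0,0,0]],[1,[-0.9,-0.3,0.05],[0,0,0]],[1,[-0.9,-0.3,0.05],[0,0,0]],[1,[-0.9,-0.3,0.05],[0,0,0]],[1,[-0.9,-0.3,0.05],[0,0,0]]])

```text
t: 3.3
ee_pos: [504.3, 361.7, 202.7]
orientation: [0.511, 3.1, 0.0]
ft_force: [-0.1, 0.0, -0.7]
width: 87.9
grasp_force: 0.0
```

>>> apply_moves(targets=[[1,[-0.9,-0.3,0.05],[0,0,0]],[1,[-0.745,-0.256,0],[0,0,0]],[1,[0,0,0],[0,0,0]],[1,[0,0,0],[0,0,0]]])

```text
t: 3.8
ee_pos: [571.5, 310.1, 200.0]
orientation: [-0.512, -3.099, 0.0]
ft_force: [0.3, -0.6, 0.5]
width: 87.5
grasp_force: 0.0
```

```bash
python3 nav.py 572 310.5 52
```

```text
t=3.8 p=[571.5 310.1 200. ] phi=71.25 tilt=-1.00000 w=87.5 gf=0.0 q1=0.48 q6=-0.77 | turn units 0.0000 then shift units [-0.009  0.011  2.96 ] F=[ 0.3 -0.6  0.5]
```

>>> apply_moves(targets=[[1,[0,0,0.8],[0,0,0]],[1,[0,0,0.8],[0,0,0]],[1,[0,0,0.7],[0,0,0]],[1,[0,0,0.4],[0,0,0]],[1,[0,0,0.26],[0,0,0]],[1,[0,0,0],[0,0,0]]])

```text
t: 4.55
ee_pos: [571.7, 310.3, 52.0]
orientation: [-0.51, -3.099, 0.0]
ft_force: [-0.5, -0.3, -0.2]
width: 87.8
grasp_force: 0.0
```

>>> apply_moves(targets=[[-1,[0,0,0],[0,0,0]],[-1,[0,0,0],[0,0,0]],[-1,[0,0,0],[0,0,0]],[-1,[0,0,0],[0,0,0]],[-1,[0,0,0],[0,0,0]],[-1,[0,0,0],[0,0,0]],[-1,[0,0,0],[0,0,0]],[-1,[0,0,0],[0,0,0]]])

```text
t: 5.55
ee_pos: [572.3, 311.2, 52.2]
orientation: [0.512, 3.099, 0.004]
ft_force: [0.6, 4.0, 0.8]
width: 14.0
grasp_force: 30.0
```

>>> apply_moves(targets=[[-1,[0,0,0],[0,0,-0.104]],[-1,[0,0,0],[0,0,-0.104]],[-1,[0,0,0],[0,0,-0.104]],[-1,[0,0,0],[0,0,-0.104]],[-1,[0,0,0],[0,0,-0.104]],[-1,[0,0,0],[0,0,-0.104]],[-1,[0,0,0],[0,0,-0.104]],[-1,[0,0,0],[0,0,-0.104]]])

```text
t: 6.55
ee_pos: [572.8, 309.8, 52.2]
orientation: [-1.486, 2.767, -0.001]
ft_force: [2.6, -1.0, -1.9]
width: 14.3
grasp_force: 30.0
```

```bash
python3 nav.py 572 310.5 52;python3 -c "
from workcell import ctrl;print(ctrl.get_obs()['moment'])"
```

```text
t=6.5 p=[572.8 309.8  52.2] phi=146.47 tilt=-1.00000 w=14.3 gf=30.0 q1=0.48 q6=-2.08 | turn units 0.0000 then shift units [-0.003  0.022  0.004] F=[ 2.6 -1.  -1.9]
[-0.30816944 -0.57236975 -0.04110216]
```

>>> apply_moves(targets=[[-1,[0,0,0],[0,0,-0.02]],[-1,[0,0,0],[0,0,-0.02]],[-1,[0,0,0],[0,0,-0.01]],[-1,[0,0,0],[0,0,0]]])

```text
t: 7.05
ee_pos: [572.7, 309.7, 52.2]
orientation: [-1.582, 2.713, -0.0]
ft_force: [5.1, -2.1, -2.6]
width: 14.1
grasp_force: 31.1
```

```bash
python3 nav.py 572 310.5 52;python3 -c "
from workcell import ctrl;print(ctrl.get_obs()['moment'])"
```

```text
t=7.0 p=[572.7 309.7  52.2] phi=150.48 tilt=-1.00000 w=14.1 gf=31.1 q1=0.48 q6=-2.15 | turn units 0.0000 then shift units [-0.006  0.02   0.004] F=[ 5.1 -2.1 -2.6]
[-0.44483081 -0.84958354 -0.83722517]
```

>>> apply_moves(targets=[[-1,[0,0,0],[0,0,0.02]],[1,[0,0,0],[0,0,0]],[1,[0,0,0],[0,0,0]],[1,[0,0,0],[0,0,0]],[1,[0,0,-0.8],[0,0,0]],[1,[0,0,-0.8],[0,0,0]],[1,[0,0,-0.8],[0,0,0]],[1,[0,0,-0.6],[0,0,0]]])

```text
t: 8.05
ee_pos: [572.1, 310.3, 204.1]
orientation: [-1.543, 2.735, 0.0]
ft_force: [0.1, -0.1, 0.1]
width: 80.3
grasp_force: 0.0
```

```bash
python3 nav.py 556.3 147 150 11.05
```

```text
t=8.1 p=[572.1 310.3 204.1] phi=148.87 tilt=-1.00000 w=80.3 gf=0.0 q1=0.48 q6=-2.12 | turn units -0.4686 then shift units [3.146 0.937 1.08 ] F=[ 0.1 -0.1  0.1]
```

>>> apply_moves(targets=[[1,[0,0,0],[0,0,0.11]],[1,[0,0,0],[0,0,0.11]],[1,[0,0,0],[0,0,0.11]],[1,[0,0,0],[0,0,0.11]],[1,[0,0,0],[0,0,0.11]],[1,[0,0,0],[0,0,0.11]],[1,[0,0,0],[0,0,0.11]],[1,[0,0,0],[0,0,0.11]]])

```text
t: 9.05
ee_pos: [571.6, 310.1, 202.1]
orientation: [-0.563, -3.09, 0.0]
ft_force: [0.0, -0.2, -0.4]
width: 87.6
grasp_force: 0.0
```

>>> apply_moves(targets=[[1,[0,0,0],[0,0,0.11]],[1,[0,0,0],[0,0,0.11]],[1,[0,0,0],[0,0,0.11]],[1,[0,0,0],[0,0,0.11]],[1,[0,0,0],[0,0,0.11]],[1,[0,0,0],[0,0,0.1]],[1,[0,0,0],[0,0,0]]])

```text
t: 9.93
ee_pos: [571.8, 310.0, 202.1]
orientation: [-1.993, -2.428, 0.0]
ft_force: [0.7, 0.1, -0.1]
width: 88.1
grasp_force: 0.0
```

>>> apply_moves(targets=[[1,[-0.8,-0.24,0.2],[0,0,0]],[1,[-0.8,-0.24,0.2],[0,0,0]],[1,[-0.8,-0.24,0.3],[0,0,0]],[1,[-0.746,-0.217,0.38],[0,0,0]],[1,[0,0,0],[0,0,0]],[1,[0,0,0],[0,0,0]]])

```text
t: 10.68
ee_pos: [557.0, 147.0, 148.6]
orientation: [1.993, 2.428, 0.001]
ft_force: [0.6, 0.2, -0.0]
width: 87.6
grasp_force: 0.0
```

```bash
python3 nav.py 556.3 147 37 11.05; python3 -c "
from h import *
for c,(u,v) in dict(top=(187,197),side=(267,152)).items():
    im=ctrl.get_image(c);cv2.imwrite(f'pics/d1_{c}.png',cv2.resize(im['pixels'][v-40:v+50,u-40:u+100],None,fx=5,fy=5,interpolation=cv2.INTER_CUBIC))
"
```

```text
t=10.7 p=[557.  147.  148.6] phi=11.24 tilt=-1.00000 w=87.6 gf=0.0 q1=0.24 q6=0.04 | turn units 0.0021 then shift units [ 1.000e-03 -1.500e-02  2.232e+00] F=[ 0.6  0.2 -0. ]
```

View pics/d1_top.png

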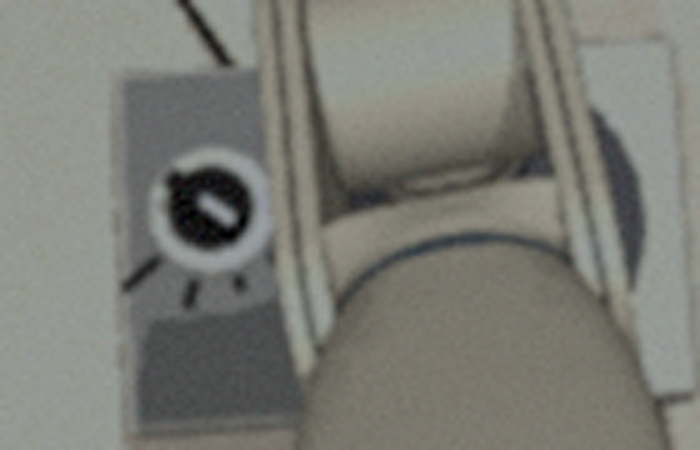

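The pointer at (220,212) now points lower right at the dot, so the dial is off. Next is the glass.

>>> apply_moves(targets=[[1,[0,-0.015,0.7],[0,0,0]],[1,[0,0,0.7],[0,0,0]],[1,[0,0,0.5],[0,0,0]],[1,[0,0,0.24],[0,0,0]],[1,[0,0,0.1],[0,0,0]],[1,[0,0,0],[0,0,0]]])

```text
t: 11.52
ee_pos: [556.2, 146.8, 36.7]
orientation: [1.994, 2.427, 0.001]
ft_force: [0.3, 0.0, 0.4]
width: 87.6
grasp_force: 0.0
```

>>> apply_moves(targets=[[-1,[0,0,0],[0,0,0]],[-1,[0,0,0],[0,0,0]],[-1,[0,0,0],[0,0,0]],[-1,[0,0,0],[0,0,0]],[-1,[0,0,0],[0,0,0]],[-1,[0,0,0],[0,0,0]]])

```text
t: 12.28
ee_pos: [556.1, 146.5, 36.6]
orientation: [1.995, 2.426, 0.001]
ft_force: [0.2, -1.1, 5.5]
width: 59.5
grasp_force: 30.0
```

>>> apply_moves(targets=[[-1,[0,0,-0.2],[0,0,0]],[-1,[0,0,-0.4],[0,0,0]],[-1,[0,0,-0.6],[0,0,0]],[-1,[0,0,-0.6],[0,0,0]],[-1,[0,0,0],[0,0,0.08]],[-1,[0,0,0],[0,0,0.08]],[-1,[0,0,0],[0,0,0.08]],[-1,[0,0,0],[0,0,0]]])

```text
t: 13.28
ee_pos: [555.9, 146.5, 127.3]
orientation: [2.413, 2.011, 0.001]
ft_force: [0.5, -0.6, -0.7]
width: 59.5
grasp_force: 30.0
```

```bash
python3 nav.py 350.8 279.2 80 -10.5
```

```text
t=13.3 p=[555.9 146.5 127.3] phi=-10.38 tilt=-1.00000 w=59.5 gf=30.0 q1=0.24 q6=0.42 | turn units 0.0013 then shift units [ 1.862 -4.518  0.942] F=[ 0.5 -0.6 -0.7]
```

>>> apply_moves(targets=[[-1,[0.3,-0.7,0],[0,0,0]],[-1,[0.3,-0.7,0],[0,0,0]],[-1,[0.3,-0.7,0],[0,0,0]],[-1,[0.3,-0.7,0.1],[0,0,0]],[-1,[0.3,-0.7,0.3],[0,0,0]],[-1,[0.2,-0.6,0.3],[0,0,0]],[-1,[0.162,-0.418,0.242],[0,0,0]],[-1,[0,0,0],[0,0,0]]])

```text
t: 14.28
ee_pos: [349.1, 279.1, 78.9]
orientation: [-2.41, -2.016, 0.003]
ft_force: [-0.2, 0.1, -1.5]
width: 59.6
grasp_force: 30.0
```

```bash
python3 nav.py 350.8 279.2 21.8 -10.5; python3 -c "
from h import *
for c,(u,v) in dict(side=(215,175)).items():
    im=ctrl.get_image(c);cv2.imwrite(f'pics/r1_{c}.png',cv2.resize(im['pixels'][v-50:v+50,u-60:u+70],None,fx=5,fy=5,interpolation=cv2.INTER_CUBIC))
    r=ctrl.masks_of('glass',c);print(len(r))
    if r: print(r[0]['score'],fit([(im,r[0]['region'])],box(60,130,78.5,84.5),(351,279,-.18)))
"
```

```text
t=14.3 p=[349.1 279.1  78.9] phi=-10.18 tilt=-1.00000 w=59.6 gf=30.0 q1=0.65 q6=0.83 | turn units 0.0035 then shift units [0.01  0.034 1.143] F=[-0.2  0.1 -1.5]
1
0.77 (array([ 3.48305403e+02,  2.72996011e+02, -1.35001353e-01]), np.float64(0.9198586572438162))
```

View pics/r1_side.png

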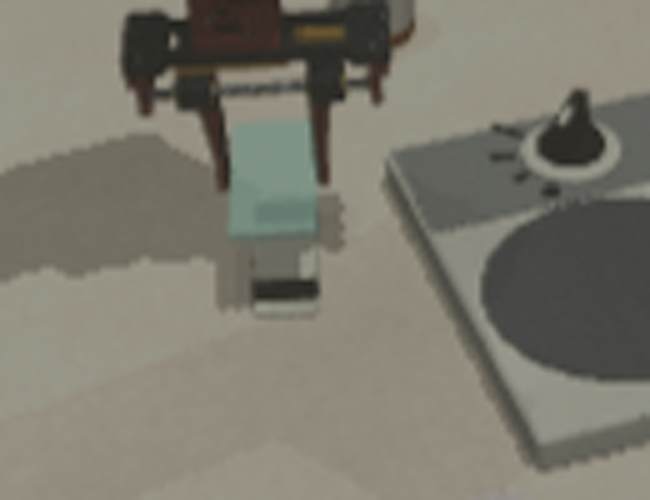

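The glass is level between the fingers at (272,180), above the rack bars at (285,290). I'll lower and release it.

>>> apply_moves(targets=[[-1,[0.04,0.03,0.4],[0,0,0]],[-1,[0.02,0,0.4],[0,0,0]],[-1,[0,0,0.2],[0,0,0]],[-1,[0,0,0.12],[0,0,0]],[-1,[0,0,0.02],[0,0,0]],[-1,[0,0,0],[0,0,0]]])

```text
t: 15.12
ee_pos: [352.8, 281.7, 22.4]
orientation: [2.414, 2.01, 0.001]
ft_force: [-0.4, 0.6, -0.7]
width: 59.7
grasp_force: 30.0
```

>>> apply_moves(targets=[[0.6,[0,0,0],[0,0,0]],[0.8,[0,0,0],[0,0,0]],[1,[0,0,0],[0,0,0]],[1,[0,0,0],[0,0,0]],[1,[0,0,-0.4],[0,0,0]],[1,[0,0,-0.8],[0,0,0]],[1,[0,0,-0.8],[0,0,0]],[1,[0,0,-0.8],[0,0,0]]])

```text
t: 16.12
ee_pos: [352.3, 281.5, 163.3]
orientation: [-2.414, -2.01, 0.0]
ft_force: [0.6, -0.1, 0.7]
width: 88.2
grasp_force: 0.0
```

```bash
cat > tm.py <<'E'
import sys
from h import *
G=dict(tub1=(646.5,-90.5),tub2=(457.9,-314.7),tub3=(556,-449),tub4=(445.2,-115))
def tub(t,g=None,dz=0,rmax=90):
    g=g or G[t];v=[]
    for c in ("top","side"):
        im=ctrl.get_image(c)
        d=[]
        for s,m,tq,b in tubs(im,c):
            if tq: continue
            q=onz(im,((b[0]+b[2])/2,(b[1]+b[3])/2),30+dz)[:2];d.append((np.hypot(*(q-g)),m))
        d=[a for a in d if a[0]<rmax]
        if not d: print(t,c,"no");continue
        vv=[(im,min(d,key=lambda a:a[0])[1])];P=cyl(*SZ[t]);P[:,2]+=dz
        p,i=fit(vv,P,g,False);print(t,c,p.round(1),round(i,3));v+=vv
    if v: print(t,"both",fit(v,P,g,False))
if __name__=="__main__":
    for t in sys.argv[1:]: tub(t)
E
python3 - <<'E'
from h import *
from nav import nav
for c in("top","side"):
    im=ctrl.get_image(c)
    for r in ctrl.masks_of('glass',c)[:1]: print(c,r['score'],fit([(im,r['region'])],box(60,130,20,26),(351,279,-.18)))
from tm import tub
tub("tub1")
nav(569,-90.5,150,0)
E
```

```text
top 0.89 (array([ 3.52602611e+02,  2.82008668e+02, -2.03887386e-01]), np.float64(0.3866781434152155))
side 0.81 (array([ 3.53456058e+02,  2.78690614e+02, -1.80750132e-01]), np.float64(0.9547282204020849))
tub1 top [645.4 -90.1] 0.951
tub1 side [647.5 -90.6] 0.961
tub1 both (array([647.60454428, -90.75216033]), np.float64(0.9549779213723613))
t=16.5 p=[351.7 281.  160.8] phi=-10.44 tilt=-1.00000 w=87.9 gf=0.0 q1=0.65 q6=0.83 | turn units -0.1161 then shift units [-7.43   4.346  0.219] F=[ 0.   0.5 -1.5]
```

>>> apply_moves(targets=[[0.2,[0,0,0],[0,0,-0.1161]],[0.2,[-0.93,0.54,0],[0,0,0]],[0.2,[-0.93,0.54,0],[0,0,0]],[0.2,[-0.93,0.54,0],[0,0,0]],[0.2,[-0.93,0.54,0],[0,0,0]],[0.2,[-0.93,0.54,0],[0,0,0]],[0.2,[-0.93,0.54,0],[0,0,0]],[0.2,[-0.93,0.54,0],[0,0,0]]])

```text
t: 17.52
ee_pos: [541.6, -45.6, 160.7]
orientation: [-2.22, -2.22, 0.002]
ft_force: [-0.3, 0.7, 0.4]
width: 52.8
grasp_force: 0.0
```

>>> apply_moves(targets=[[0.2,[-0.92,0.566,0.2],[0,0,0]],[0.2,[0,0,0],[0,0,0]],[0.2,[0,0,0],[0,0,0]]])

```text
t: 17.9
ee_pos: [568.6, -89.5, 150.7]
orientation: [-2.22, -2.219, 0.002]
ft_force: [0.1, -0.3, -0.5]
width: 53.0
grasp_force: 0.0
```

```bash
python3 nav.py 569 -90.5 36 0
```

```text
t=17.9 p=[568.6 -89.5 150.7] phi=-0.03 tilt=-1.00000 w=53.0 gf=0.0 q1=-0.18 q6=-0.18 | turn units -0.0003 then shift units [-0.023  0.016  2.295] F=[ 0.1 -0.3 -0.5]
```

>>> apply_moves(targets=[[0.2,[-0.015,0.01,0.7],[0,0,0]],[0.2,[0,0,0.7],[0,0,0]],[0.2,[0,0,0.5],[0,0,0]],[0.2,[0,0,0.295],[0,0,0]],[0.2,[0,0,0.1],[0,0,0]],[0.2,[0,0,0],[0,0,0]]])

```text
t: 18.65
ee_pos: [570.5, -90.3, 37.7]
orientation: [2.221, 2.222, 0.0]
ft_force: [-0.2, -0.3, -0.3]
width: 52.8
grasp_force: 0.0
```

>>> apply_moves(targets=[[-1,[0,0,0],[0,0,0]],[-1,[0,0,0],[0,0,0]],[-1,[0,0,0],[0,0,0]],[-1,[0,0,0],[0,0,0]],[-1,[0,0,0],[0,0,0]],[-1,[0,0,0],[0,0,0]]])

```text
t: 19.4
ee_pos: [570.3, -90.7, 37.4]
orientation: [2.221, 2.221, 0.0]
ft_force: [-1.0, -0.5, 1.5]
width: 8.2
grasp_force: 31.9
```

>>> apply_moves(targets=[[-1,[0,0,-0.1],[0,0,0]],[-1,[0,0,-0.3],[0,0,0]],[-1,[0,0,-0.6],[0,0,0]],[-1,[0,0,-0.6],[0,0,0]],[-1,[0,0,-0.4],[0,0,0]],[-1,[0,0,0],[0,0,0]]])

```text
t: 20.15
ee_pos: [571.6, -90.8, 139.7]
orientation: [2.219, 2.219, 0.004]
ft_force: [-0.9, -0.5, -1.7]
width: 8.5
grasp_force: 31.8
```

```bash
python3 nav.py 488 152 110 0
```

```text
t=20.1 p=[571.6 -90.8 139.7] phi=0.01 tilt=-0.99999 w=8.5 gf=31.8 q1=-0.18 q6=-0.18 | turn units 0.0001 then shift units [ 4.857 -1.674  0.583] F=[-0.9 -0.5 -1.7]
```

>>> apply_moves(targets=[[-1,[0.4,-0.14,0],[0,0,0]],[-1,[0.7,-0.24,0],[0,0,0]],[-1,[0.8,-0.28,0],[0,0,0]],[-1,[0.8,-0.28,0],[0,0,0]],[-1,[0.8,-0.28,0],[0,0,0]],[-1,[0.7,-0.24,0],[0,0,0]],[-1,[0.45,-0.14,0],[0,0,0]],[-1,[0.207,-0.074,0],[0,0,0]]])

```text
t: 21.15
ee_pos: [484.7, 153.7, 136.4]
orientation: [-2.218, -2.223, 0.003]
ft_force: [0.6, 0.1, -0.9]
width: 8.5
grasp_force: 31.8
```

>>> apply_moves(targets=[[-1,[0,0,0.3],[0,0,0]],[-1,[0,0,0.3],[0,0,0]],[-1,[0,0,0],[0,0,0]],[-1,[0,0,0],[0,0,0]]])

```text
t: 21.65
ee_pos: [486.7, 151.6, 107.0]
orientation: [-2.222, -2.22, 0.001]
ft_force: [0.0, 0.4, -1.5]
width: 8.1
grasp_force: 31.8
```

```bash
python3 nav.py 488 152 72 0; python3 -c "
from h import *
from tm import tub
tub('tub1',(565,152),73)
im=ctrl.get_image('side');cv2.imwrite('pics/t1.png',cv2.resize(im['pixels'][100:280,180:420],None,fx=3,fy=3,interpolation=cv2.INTER_CUBIC))
"
```

```text
t=21.6 p=[486.7 151.6 107. ] phi=-0.05 tilt=-1.00000 w=8.1 gf=31.8 q1=0.28 q6=0.28 | turn units -0.0006 then shift units [0.008 0.026 0.699] F=[ 0.   0.4 -1.5]
tub1 top [574.  139.8] 0.33
tub1 side [562.3 142.5] 0.872
tub1 both (array([563.94512777, 142.07328464]), np.float64(0.6007750312858862))
```

View pics/t1.png

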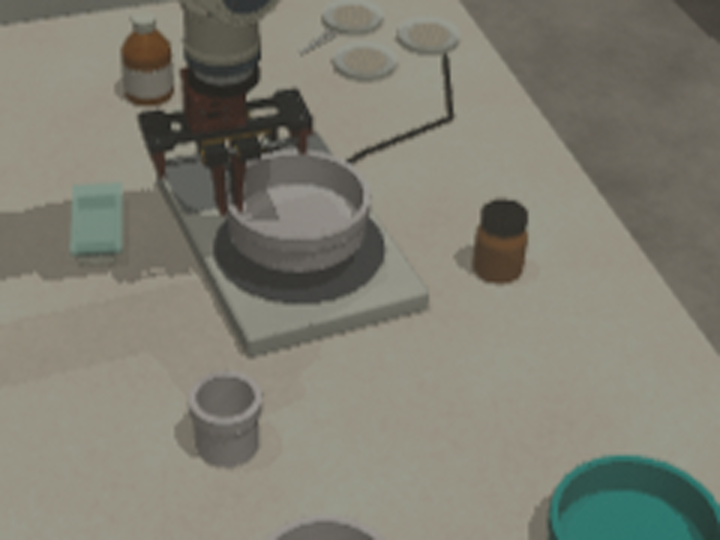

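The tub hangs level over the disc at (300,215), and the glass is on the rack at (97,220). Now I lower it and let go.

>>> apply_moves(targets=[[-1,[0.01,0.02,0.3],[0,0,0]],[-1,[0,0,0.2],[0,0,0]],[-1,[0,0,0.13],[0,0,0]],[-1,[0,0,0.06],[0,0,0]],[-1,[0,0,0],[0,0,0]],[-1,[0,0,0],[0,0,0]]])

```text
t: 22.65
ee_pos: [487.7, 152.8, 72.9]
orientation: [2.221, 2.221, 0.0]
ft_force: [0.1, -0.3, -0.5]
width: 8.4
grasp_force: 31.8
```

>>> apply_moves(targets=[[-0.4,[0,0,0],[0,0,0]],[-0.4,[0,0,0],[0,0,0]],[-0.4,[0,0,0],[0,0,0]],[-0.4,[0,0,-0.3],[0,0,0]],[-0.4,[0,0,-0.6],[0,0,0]],[-0.4,[0,0,-0.8],[0,0,0]],[-0.4,[0,0,-0.8],[0,0,0]],[-0.4,[0,0,-0.5],[0,0,0]]])

```text
t: 23.65
ee_pos: [488.2, 152.9, 226.0]
orientation: [2.22, 2.22, 0.005]
ft_force: [1.1, 0.9, -0.2]
width: 26.4
grasp_force: 0.0
```

```bash
python3 nav.py 395 -315 150 0; python3 tm.py tub2
```

```text
t=23.6 p=[488.2 152.9 226. ] phi=0.01 tilt=-0.99999 w=26.4 gf=0.0 q1=0.28 q6=0.28 | turn units 0.0001 then shift units [-9.36  -1.87   1.505] F=[ 1.1  0.9 -0.2]
tub2 top no
tub2 side [ 460.7 -313.3] 0.915
tub2 both (array([ 460.72148826, -313.33915658]), np.float64(0.9145603618886061))
```

>>> apply_moves(targets=[[-0.3,[-0.9,-0.18,0],[0,0,0]],[-0.3,[-0.9,-0.18,0],[0,0,0]],[-0.3,[-0.9,-0.18,0],[0,0,0]],[-0.3,[-0.9,-0.18,0],[0,0,0]],[-0.3,[-0.9,-0.18,0],[0,0,0]],[-0.3,[-0.9,-0.18,0],[0,0,0]],[-0.3,[-0.9,-0.18,0],[0,0,0]],[-0.3,[-0.9,-0.18,0],[0,0,0]]])

```text
t: 24.85
ee_pos: [414.3, -208.3, 221.5]
orientation: [-2.22, -2.22, 0.001]
ft_force: [1.4, 0.7, -0.5]
width: 30.9
grasp_force: 0.0
```

>>> apply_moves(targets=[[-0.3,[-0.9,-0.18,0.4],[0,0,0]],[-0.3,[-0.9,-0.18,0.6],[0,0,0]],[-0.3,[-0.36,-0.07,0.5],[0,0,0]],[-0.3,[0,0,0],[0,0,0]],[-0.3,[0,0,0],[0,0,0]]])

```text
t: 25.48
ee_pos: [393.9, -314.5, 147.6]
orientation: [-2.22, -2.221, -0.0]
ft_force: [0.2, 0.6, -0.2]
width: 31.0
grasp_force: 0.0
```

```bash
python3 -c "
from tm import *
from nav import nav
tub('tub1',(566,152),35)
tub('tub2')
tub('tub3')
tub('tub4')
nav(395.5,-314.7,49,0)
"
```

```text
tub1 top [562.4 146. ] 0.94
tub1 side [594.3 153.3] 0.235
tub1 both (array([564.67789702, 146.88198444]), np.float64(0.5841286770717068))
tub2 top [ 456.6 -316.3] 0.665
tub2 side no
tub2 both (array([ 456.62151202, -316.32907049]), np.float64(0.6646788837146973))
tub3 top [ 554.6 -450.6] 0.878
tub3 side [ 556.9 -449.2] 0.95
tub3 both (array([ 555.6286058 , -450.01397936]), np.float64(0.9097536988400904))
tub4 top [420.1 -93.3] 0.911
tub4 side no
tub4 both (array([420.11766865, -93.33520811]), np.float64(0.9113107822410148))
t=26.3 p=[ 394.1 -315.3  147.8] phi=0.00 tilt=-1.00000 w=30.7 gf=0.0 q1=-0.70 q6=-0.70 | turn units 0.0000 then shift units [0.011 0.028 1.976] F=[ 0.1 -0.5  0.3]
```

>>> apply_moves(targets=[[-0.3,[0.01,0.02,0.6],[0,0,0]],[-0.3,[0,0,0.6],[0,0,0]],[-0.3,[0,0,0.4],[0,0,0]],[-0.3,[0,0,0.25],[0,0,0]],[-0.3,[0,0,0.11],[0,0,0]],[-0.3,[0,0,0],[0,0,0]]])

```text
t: 27.02
ee_pos: [395.2, -314.9, 49.9]
orientation: [2.221, 2.222, -0.0]
ft_force: [0.1, -1.2, 0.5]
width: 30.9
grasp_force: 0.0
```

>>> apply_moves(targets=[[-1,[0,0,0],[0,0,0]],[-1,[0,0,0],[0,0,0]],[-1,[0,0,0],[0,0,0]],[-1,[0,0,0],[0,0,0]],[-1,[0,0,0],[0,0,0]]])

```text
t: 27.65
ee_pos: [395.5, -315.1, 50.3]
orientation: [2.221, 2.221, 0.0]
ft_force: [-0.0, 0.5, 5.7]
width: 7.5
grasp_force: 30.0
```

>>> apply_moves(targets=[[-1,[0,0,-0.1],[0,0,0]],[-1,[0,0,-0.3],[0,0,0]],[-1,[0,0,-0.6],[0,0,0]],[-1,[0,0,-0.6],[0,0,0]],[-1,[0,0,-0.6],[0,0,0]],[-1,[0,0,-0.4],[0,0,0]],[-1,[0,0,0],[0,0,0]]])

```text
t: 28.52
ee_pos: [395.8, -315.4, 181.8]
orientation: [2.219, 2.219, 0.0]
ft_force: [0.8, -0.1, -2.5]
width: 7.6
grasp_force: 30.0
```

```bash
python3 -c "
from tm import *
from nav import nav
tub('tub1',(566,152),35)
nav(502,150,178,0)
"
```

```text
tub1 top [564.  147.4] 0.969
tub1 side [582.6 146.3] 0.365
tub1 both (array([565.31182948, 147.59202548]), np.float64(0.6634822201182431))
t=28.7 p=[ 394.5 -314.3  179. ] phi=0.01 tilt=-1.00000 w=7.5 gf=30.0 q1=-0.70 q6=-0.70 | turn units 0.0001 then shift units [9.285 2.15  0.027] F=[-0.3  0.2 -0.8]
```

>>> apply_moves(targets=[[-1,[0.2,0.05,0],[0,0,0]],[-1,[0.4,0.09,0],[0,0,0]],[-1,[0.6,0.14,0],[0,0,0]],[-1,[0.7,0.16,0],[0,0,0]],[-1,[0.7,0.16,0],[0,0,0]],[-1,[0.7,0.16,0],[0,0,0]],[-1,[0.7,0.16,0],[0,0,0]],[-1,[0.7,0.16,0],[0,0,0]]])

```text
t: 29.72
ee_pos: [448.7, -77.3, 179.6]
orientation: [-2.22, -2.222, 0.0]
ft_force: [-0.1, -0.0, -2.4]
width: 7.8
grasp_force: 30.0
```

>>> apply_moves(targets=[[-1,[0.7,0.16,0],[0,0,0]],[-1,[0.7,0.16,0],[0,0,0]],[-1,[0.7,0.16,0],[0,0,0]],[-1,[0.7,0.16,0],[0,0,0]],[-1,[0.6,0.16,0],[0,0,0]],[-1,[0.4,0.13,0],[0,0,0]],[-1,[0.3,0.1,0],[0,0,0]],[-1,[0.15,0.06,0],[0,0,0]]])

```text
t: 30.72
ee_pos: [503.6, 133.4, 179.7]
orientation: [-2.221, -2.222, 0.001]
ft_force: [0.2, -1.2, -0.5]
width: 7.4
grasp_force: 30.0
```

```bash
python3 -c "
from tm import *
from nav import nav
tub('tub2',(565,148),130)
tub('tub1',(565,148),35)
nav(502.5,148,140,0)
im=ctrl.get_image('side');cv2.imwrite('pics/t2.png',cv2.resize(im['pixels'][100:250,180:400],None,fx=3,fy=3,interpolation=cv2.INTER_CUBIC))
"
```

```text
tub2 top [541.9  61.9] 0.072
tub2 side [565.1 128.6] 0.896
tub2 both (array([565.07045152, 128.61182971]), np.float64(0.4836533602316321))
tub1 top no
tub1 side [566. 148.] 0.581
tub1 both (array([565.98017216, 148.00171089]), np.float64(0.5814964873805896))
t=31.1 p=[503.5 132.2 179.8] phi=-0.04 tilt=-1.00000 w=7.2 gf=30.0 q1=0.23 q6=0.23 | turn units -0.0005 then shift units [ 0.317 -0.019  0.797] F=[-0.3  0.6 -1.4]
```

View pics/t2.png

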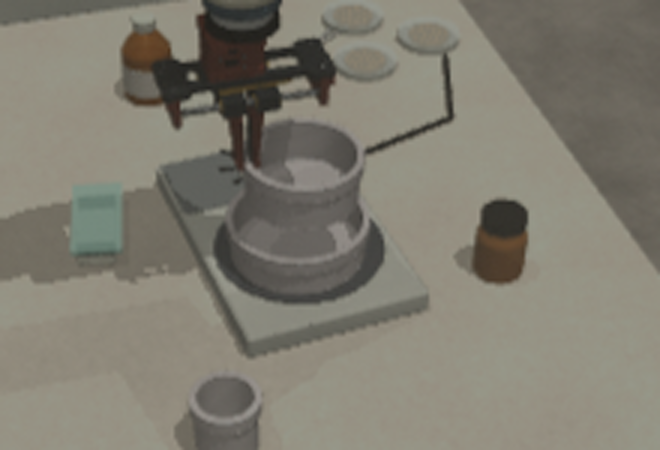

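Tub2 hangs level above tub1 (tub2 centre at about (303,160), tub1 at about (300,240)). I'll measure both in this camera, ignoring where tub2 hides tub1.

```bash
cat >> h.py <<'E'
def fit2(im,mask,ign,P,g):
    up=lambda m:cv2.resize(m.astype(np.uint8),None,fx=4,fy=4,interpolation=cv2.INTER_NEAREST)>0
    m=up(mask);k=~up(cv2.dilate(ign.astype(np.uint8),np.ones((5,5))));m=m&k
    def f(p):
        h=hullmask(im,P+[p[0],p[1],0])&k;return -(h&m).sum()/max(1,(h|m).sum())
    p=np.array(g,float)
    for st in(10,3):
        r=minimize(f,p,method="Nelder-Mead",options=dict(initial_simplex=np.r_[[p],p+st*np.eye(2)],xatol=.1,fatol=1e-5));p=r.x
    return p.round(1),round(-r.fun,3)
def two(lo,zlo,glo,hi,zhi,ghi,cam="side"):
    im=ctrl.get_image(cam);T=[m for s,m,q,b in tubs(im,cam) if not q]
    sh=lambda t,z:cyl(*SZ[t])+[0,0,z]
    def pick(P,g):
        hm=cv2.resize(hullmask(im,P+[*g,0],1).astype(np.uint8),(560,420))>0
        return max(T,key=lambda m:(m&hm).sum()/(m|hm).sum()),hm
    mh,hh=pick(sh(hi,zhi),ghi);ml,hl=pick(sh(lo,zlo),glo)
    ign0=np.zeros_like(mh)
    # lower: ignore upper tub hull and what stands above it (gripper)
    ph=fit2(im,mh,ign0,sh(hi,zhi),ghi);print(cam,hi,ph)
    hm=hullmask(im,sh(hi,zhi)+[*ph[0],0],1)
    r,c=np.nonzero(hm);ign=hm.copy();ign[:r.min()+5,c.min()-40:c.max()+1]=1
    print(cam,lo,fit2(im,ml&~hm,ign,sh(lo,zlo),glo),"same mask" if mh is ml else "")
E
python3 - <<'E'
from h import *
two("tub1",35,(566,147),"tub2",129.5,(566,130))
from tm import tub
tub("tub3");tub("tub4",(445,-115))
E
```

```text
side tub2 (array([566.7, 127. ]), np.float64(0.895))
side tub1 (array([566.5, 152.2]), np.float64(0.945)) 
tub3 top [ 555.2 -450.9] 0.938
tub3 side [ 558.3 -445.7] 0.89
tub3 both (array([ 555.4580069 , -450.90097259]), np.float64(0.9108028896101938))
tub4 top [420.9 -92.9] 0.896
tub4 side [422.7 -92.1] 0.898
tub4 both (array([421.66041882, -92.99817993]), np.float64(0.8928682321430198))
```

```bash
python3 - <<'E'
from h import *
im=ctrl.get_image("side");u0,v0,S=245,135,6
px=cv2.resize(im["pixels"][v0:v0+75,u0:u0+75],None,fx=S,fy=S,interpolation=cv2.INTER_CUBIC)
def dr(img,r,z,x,y,col):
    a=np.linspace(0,2*np.pi,100);q=np.array([proj(im,(x+r*np.cos(t),y+r*np.sin(t),z)) for t in a])
    cv2.polylines(img,[(((q-[u0,v0])+.5)*S).astype(np.int32)],True,col,1,cv2.LINE_AA)
A=px.copy();B=px.copy()
for r,z in((82,85),(82,67),(78,35)): dr(A,r,z,566,152.3,(0,0,255));dr(B,r,z,566,147.5,(0,0,255))
for r,z in((67,186.5),(67,168.5),(63,129.5)): dr(A,r,z,566.5,132.2,(0,255,255));dr(B,r,z,566.5,128.5,(0,255,255))
cv2.imwrite("pics/ov.png",cv2.resize(np.hstack([A,B]),(800,400)))
E
```

```text
(no output)
```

View pics/ov.png

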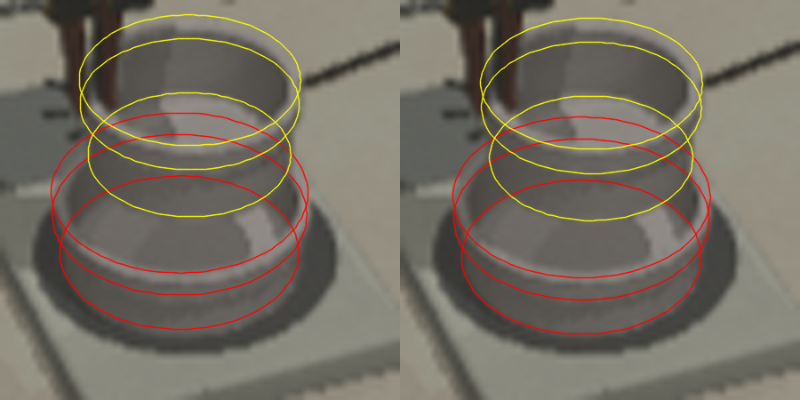

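The overlay shows both tubs about 1–2 px lower than predicted, which is a common bias of the side camera, so their relative offset is small. I'll enter at y = 150 while watching the force.

>>> apply_moves(targets=[[-1,[0.18,-0.016,0.2],[0,0,0]],[-1,[0.176,0,0.3],[0,0,0]],[-1,[0,0,0.3],[0,0,0]],[-1,[0,0,0.2],[0,0,0]],[-1,[0,0,0.2],[0,0,0]],[-1,[0,0,0.2],[0,0,0]],[-1,[0,0,0],[0,0,0]],[-1,[0,0,0],[0,0,0]]])

```text
t: 32.72
ee_pos: [503.0, 150.5, 110.1]
orientation: [2.221, 2.221, 0.001]
ft_force: [-0.4, -0.1, -1.5]
width: 7.4
grasp_force: 30.0
```

```bash
python3 - <<'E'
from h import *
from nav import nav
nav(502.7,150,92,0)
im=ctrl.get_image("side");u0,v0,S=240,130,6
px=cv2.resize(im["pixels"][v0:v0+85,u0:u0+85],None,fx=S,fy=S,interpolation=cv2.INTER_CUBIC)
cv2.imwrite("pics/ov2.png",px)
E
```

```text
t=32.7 p=[503.  150.5 110.1] phi=-0.00 tilt=-1.00000 w=7.4 gf=30.0 q1=0.27 q6=0.27 | turn units -0.0000 then shift units [-0.01  -0.007  0.361] F=[-0.4 -0.1 -1.5]
```

View pics/ov2.png

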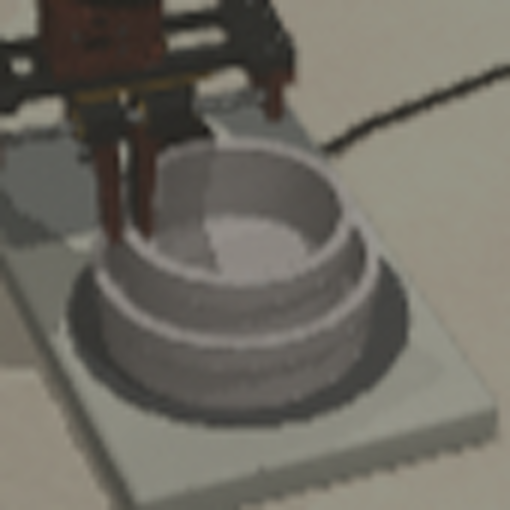

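Tub2 (rim at about (245,215)) has entered tub1 without contact force. I'll lower it the rest of the way.

>>> apply_moves(targets=[[-1,[0,0,0.12],[0,0,0]],[-1,[0,0,0.12],[0,0,0]],[-1,[0,0,0.08],[0,0,0]],[-1,[0,0,0.03],[0,0,0]],[-1,[0,0,0.02],[0,0,0]],[-1,[0,0,0],[0,0,0]]])

```text
t: 33.52
ee_pos: [502.9, 150.6, 91.4]
orientation: [2.221, 2.222, 0.0]
ft_force: [-0.3, 0.1, -2.0]
width: 7.6
grasp_force: 29.9
```

>>> apply_moves(targets=[[-0.4,[0,0,0],[0,0,0]],[-0.4,[0,0,0],[0,0,0]],[-0.4,[0,0,0],[0,0,0]],[-0.4,[0,0,-0.3],[0,0,0]],[-0.4,[0,0,-0.6],[0,0,0]],[-0.4,[0,0,-0.8],[0,0,0]],[-0.4,[0,0,-0.8],[0,0,0]],[-0.4,[0,0,-0.2],[0,0,0]]])

```text
t: 34.52
ee_pos: [504.3, 150.9, 229.9]
orientation: [2.219, 2.22, 0.008]
ft_force: [0.7, 0.3, 0.1]
width: 26.3
grasp_force: 0.0
```

```bash
python3 nav.py 508 -450.5 225 0; python3 tm.py tub3
```

```text
t=34.5 p=[504.3 150.9 229.9] phi=0.00 tilt=-0.99998 w=26.3 gf=0.0 q1=0.27 q6=0.27 | turn units 0.0000 then shift units [-12.029   0.073   0.08 ] F=[0.7 0.3 0.1]
tub3 top [ 555.3 -450.7] 0.91
tub3 side [ 556.8 -448.4] 0.934
tub3 both (array([ 555.6644416 , -450.31001845]), np.float64(0.9188900476377688))
```

>>> apply_moves(targets=[[-0.3,[-0.95,0,0],[0,0,0]],[-0.3,[-0.95,0,0],[0,0,0]],[-0.3,[-0.95,0,0],[0,0,0]],[-0.3,[-0.95,0,0],[0,0,0]],[-0.3,[-0.95,0,0],[0,0,0]],[-0.3,[-0.95,0,0],[0,0,0]],[-0.3,[-0.95,0,0],[0,0,0]],[-0.3,[-0.95,0,0],[0,0,0]]])

```text
t: 35.72
ee_pos: [501.7, -230.6, 224.5]
orientation: [-2.219, -2.219, 0.002]
ft_force: [0.3, -0.6, -0.2]
width: 30.8
grasp_force: 0.0
```

>>> apply_moves(targets=[[-0.3,[-0.95,0.02,0.3],[0,0,0]],[-0.3,[-0.95,0.02,0.5],[0,0,0]],[-0.3,[-0.95,0.02,0.4],[0,0,0]],[-0.3,[-0.95,0.02,0.4],[0,0,0]],[-0.3,[-0.63,0,0],[0,0,0]],[-0.3,[0,0,0],[0,0,0]],[-0.3,[0,0,0],[0,0,0]]])

```text
t: 36.6
ee_pos: [506.1, -449.7, 144.9]
orientation: [-2.219, -2.219, -0.0]
ft_force: [0.1, -0.1, 0.3]
width: 30.7
grasp_force: 0.0
```

```bash
python3 - <<'E'
from tm import *
from nav import nav
tub("tub3");tub("tub2",(566,148),40);tub("tub1",(566,148),35)
nav(508,-449.8,55.5,0)
im=ctrl.get_image("top")
cv2.imwrite("pics/n2.png",cv2.resize(im["pixels"][150:250,180:300],None,fx=5,fy=5,interpolation=cv2.INTER_CUBIC))
E
```

```text
tub3 top [ 553.7 -449.3] 0.854
tub3 side [ 557.4 -447.8] 0.906
tub3 both (array([ 555.30769238, -450.29475437]), np.float64(0.8748714878458004))
tub2 top [564.6 148. ] 0.934
tub2 side no
tub2 both (array([564.61442912, 147.9695116 ]), np.float64(0.933843797856049))
tub1 top [564.2 147.5] 0.304
tub1 side no
tub1 both (array([564.19233742, 147.48761271]), np.float64(0.30409356725146197))
t=37.2 p=[ 506.9 -450.9  146.5] phi=0.01 tilt=-1.00000 w=30.5 gf=0.0 q1=-0.74 q6=-0.74 | turn units 0.0001 then shift units [0.022 0.022 1.819] F=[-0.2  0.7  0.6]
```

View pics/n2.png

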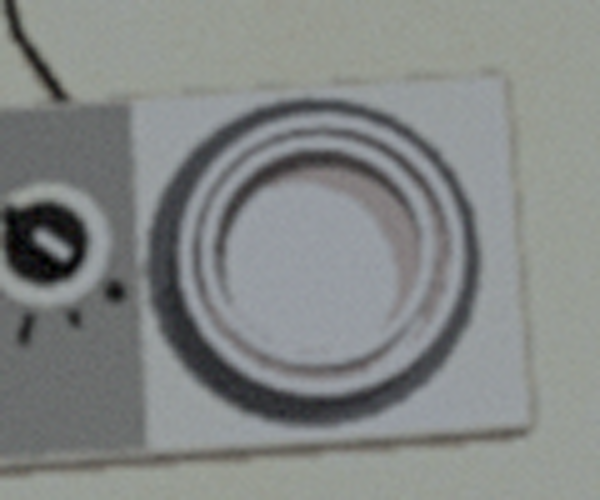

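The top view shows tub2 nested evenly in tub1 on the disc (centre about (318,245)) and the pointer at the dot. On to tub3.

>>> apply_moves(targets=[[-0.3,[0.015,0.022,0.6],[0,0,0]],[-0.3,[0,0,0.5],[0,0,0]],[-0.3,[0,0,0.4],[0,0,0]],[-0.3,[0,0,0.22],[0,0,0]],[-0.3,[0,0,0.1],[0,0,0]],[-0.3,[0,0,0],[0,0,0]]])

```text
t: 38.0
ee_pos: [508.1, -450.4, 55.5]
orientation: [2.221, 2.221, 0.0]
ft_force: [-0.7, -0.4, 0.1]
width: 30.6
grasp_force: 0.0
```

>>> apply_moves(targets=[[-1,[0,0,0],[0,0,0]],[-1,[0,0,0],[0,0,0]],[-1,[0,0,0],[0,0,0]],[-1,[0,0,0],[0,0,0]],[-1,[0,0,0],[0,0,0]]])

```text
t: 38.62
ee_pos: [508.3, -450.5, 55.9]
orientation: [2.221, 2.221, 0.0]
ft_force: [0.4, 0.8, 4.9]
width: 8.1
grasp_force: 29.8
```

>>> apply_moves(targets=[[-1,[0,0,-0.1],[0,0,0]],[-1,[0,0,-0.3],[0,0,0]],[-1,[0,0,-0.6],[0,0,0]],[-1,[0,0,-0.6],[0,0,0]],[-1,[0,0,-0.6],[0,0,0]],[-1,[0,0,-0.5],[0,0,0]],[-1,[0,0,0],[0,0,0]]])

```text
t: 39.5
ee_pos: [509.0, -451.2, 193.3]
orientation: [2.218, 2.218, 0.0]
ft_force: [0.0, -0.8, -0.5]
width: 7.8
grasp_force: 29.8
```

```bash
python3 nav.py 517.9 150.3 190 0
```

```text
t=39.5 p=[ 509.  -451.2  193.3] phi=0.00 tilt=-0.99999 w=7.8 gf=29.8 q1=-0.74 q6=-0.74 | turn units 0.0001 then shift units [12.029  0.178  0.026] F=[ 0.  -0.8 -0.5]
```

>>> apply_moves(targets=[[-1,[0.2,0,0],[0,0,0]],[-1,[0.4,0,0],[0,0,0]],[-1,[0.55,0.01,0],[0,0,0]],[-1,[0.6,0.01,0],[0,0,0]],[-1,[0.6,0.01,0],[0,0,0]],[-1,[0.6,0.01,0],[0,0,0]],[-1,[0.6,0.01,0],[0,0,0]],[-1,[0.6,0.01,0],[0,0,0]]])

```text
t: 40.5
ee_pos: [509.9, -240.1, 189.3]
orientation: [-2.219, -2.221, 0.001]
ft_force: [0.9, 0.6, -1.5]
width: 7.6
grasp_force: 29.8
```

>>> apply_moves(targets=[[-1,[0.6,0.01,0],[0,0,0]],[-1,[0.6,0.01,0],[0,0,0]],[-1,[0.6,0.01,0],[0,0,0]],[-1,[0.6,0.01,0],[0,0,0]],[-1,[0.6,0.01,0],[0,0,0]],[-1,[0.6,0.01,0],[0,0,0]],[-1,[0.6,0.01,0],[0,0,0]],[-1,[0.6,0.01,0],[0,0,0]]])

```text
t: 41.5
ee_pos: [513.3, -0.8, 189.4]
orientation: [-2.22, -2.221, 0.002]
ft_force: [0.2, 0.2, -1.7]
width: 8.2
grasp_force: 29.8
```

>>> apply_moves(targets=[[-1,[0.6,0.01,0],[0,0,0]],[-1,[0.6,0.01,0],[0,0,0]],[-1,[0.55,0,0],[0,0,0]],[-1,[0.5,0,0],[0,0,0]],[-1,[0.35,0,0],[0,0,0]],[-1,[0.25,0,0],[0,0,0]],[-1,[0.15,0,0],[0,0,0]],[-1,[0.05,0,0],[0,0,0]]])

```text
t: 42.5
ee_pos: [515.8, 149.9, 190.2]
orientation: [-2.221, -2.222, 0.0]
ft_force: [-1.1, -1.1, -0.8]
width: 8.2
grasp_force: 29.8
```

>>> apply_moves(targets=[[-1,[0,0,0],[0,0,0]],[-1,[0,0,0],[0,0,0]]])

```text
t: 42.75
ee_pos: [515.9, 149.3, 190.3]
orientation: [2.222, 2.221, -0.0]
ft_force: [-0.1, 0.3, -1.4]
width: 8.0
grasp_force: 29.8
```

```bash
python3 nav.py 517.9 150.3 125 0; python3 tm.py tub4
```

```text
t=42.8 p=[515.9 149.3 190.3] phi=-0.03 tilt=-1.00000 w=8.0 gf=29.8 q1=0.26 q6=0.26 | turn units -0.0004 then shift units [0.019 0.04  1.306] F=[-0.1  0.3 -1.4]
tub4 top [420.1 -93.2] 0.929
tub4 side [421.6 -91.8] 0.882
tub4 both (array([420.09721338, -93.41878853]), np.float64(0.9035635872828603))
```

>>> apply_moves(targets=[[-1,[0.015,0.04,0.2],[0,0,0]],[-1,[0,0,0.3],[0,0,0]],[-1,[0,0,0.25],[0,0,0]],[-1,[0,0,0.2],[0,0,0]],[-1,[0,0,0.2],[0,0,0]],[-1,[0,0,0.15],[0,0,0]],[-1,[0,0,0],[0,0,0]]])

```text
t: 43.82
ee_pos: [517.5, 150.5, 124.7]
orientation: [-2.221, -2.221, 0.001]
ft_force: [0.7, -1.2, -1.6]
width: 8.1
grasp_force: 29.8
```

No contact, so I lower the rest and release.

>>> apply_moves(targets=[[-1,[0,0,0.15],[0,0,0]],[-1,[0,0,0.15],[0,0,0]],[-1,[0,0,0.1],[0,0,0]],[-1,[0,0,0.05],[0,0,0]],[-1,[0,0,0.02],[0,0,0]],[-1,[0,0,0],[0,0,0]]])

```text
t: 44.58
ee_pos: [517.8, 150.3, 102.2]
orientation: [2.221, 2.221, -0.001]
ft_force: [-2.1, -3.2, 4.2]
width: 8.4
grasp_force: 29.7
```

>>> apply_moves(targets=[[-0.4,[0,0,0],[0,0,0]],[-0.4,[0,0,0],[0,0,0]],[-0.4,[0,0,0],[0,0,0]],[-0.4,[0,0,-0.3],[0,0,0]],[-0.4,[0,0,-0.6],[0,0,0]],[-0.4,[0,0,-0.8],[0,0,0]],[-0.4,[0,0,-0.8],[0,0,0]],[-0.4,[0,0,0],[0,0,0]]])

```text
t: 45.58
ee_pos: [520.1, 151.2, 231.0]
orientation: [2.219, 2.219, 0.01]
ft_force: [0.3, 0.6, 0.2]
width: 26.3
grasp_force: 0.0
```

```bash
python3 nav.py 387.5 -93 220 0; python3 tm.py tub4
```

```text
t=45.6 p=[520.1 151.2 231. ] phi=0.01 tilt=-0.99997 w=26.3 gf=0.0 q1=0.26 q6=0.26 | turn units 0.0001 then shift units [-4.884 -2.653  0.191] F=[0.3 0.6 0.2]
tub4 top [419.5 -92.4] 0.871
tub4 side [423.6 -90.2] 0.939
tub4 both (array([421.61720148, -93.18476014]), np.float64(0.8866750579888489))
```

>>> apply_moves(targets=[[-0.3,[-0.7,-0.38,0],[0,0,0]],[-0.3,[-0.7,-0.38,0],[0,0,0]],[-0.3,[-0.7,-0.38,0],[0,0,0]],[-0.3,[-0.7,-0.38,0],[0,0,0]],[-0.3,[-0.7,-0.38,0.2],[0,0,0]],[-0.3,[-0.7,-0.38,0.4],[0,0,0]],[-0.3,[-0.66,-0.34,0.4],[0,0,0]],[-0.3,[0,0,0.3],[0,0,0]]])

```text
t: 46.78
ee_pos: [384.6, -93.7, 160.1]
orientation: [-2.223, -2.216, 0.003]
ft_force: [-0.3, -0.0, 0.2]
width: 30.6
grasp_force: 0.0
```

>>> apply_moves(targets=[[-0.3,[0,0,0],[0,0,0]],[-0.3,[0,0,0],[0,0,0]]])

```text
t: 47.02
ee_pos: [387.0, -92.3, 161.8]
orientation: [-2.22, -2.222, 0.001]
ft_force: [-0.3, 0.1, 0.1]
width: 30.9
grasp_force: 0.0
```

```bash
python3 - <<'E'
from tm import *
from nav import nav
nav(388,-92.7,62.5,0)
tub("tub3",(566,148),45);tub("tub4",(421,-92.7))
im=ctrl.get_image("top")
cv2.imwrite("pics/n3.png",cv2.resize(im["pixels"][150:250,200:340],None,fx=5,fy=5,interpolation=cv2.INTER_CUBIC))
E
```

```text
t=47.0 p=[387.  -92.3 161.8] phi=0.03 tilt=-1.00000 w=30.9 gf=0.0 q1=-0.26 q6=-0.26 | turn units 0.0003 then shift units [-0.009  0.022  1.985] F=[-0.3  0.1  0.1]
tub3 top [559.  127.8] 0.248
tub3 side [579.9 193.7] 0.639
tub3 both (array([569.79154858, 137.51874026]), np.float64(0.3453233378440654))
tub4 top no
tub4 side [422.5 -92.1] 0.886
tub4 both (array([422.45665143, -92.06456079]), np.float64(0.886334933063905))
```

View pics/n3.png

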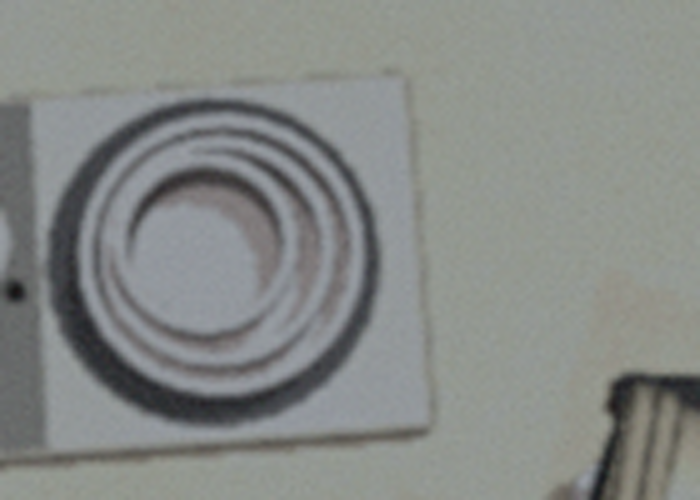

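Tub3 sits inside tub2 but leans to its +y side (tub3 centre about (207,247), tub2 about (222,250)), within the allowance. I grip tub4 and then measure tub3 precisely.

>>> apply_moves(targets=[[-0.3,[0,0.02,0.6],[0,0,0]],[-0.3,[0,0,0.6],[0,0,0]],[-0.3,[0,0,0.4],[0,0,0]],[-0.3,[0,0,0.25],[0,0,0]],[-0.3,[0,0,0.12],[0,0,0]],[-0.3,[0,0,0],[0,0,0]]])

```text
t: 48.22
ee_pos: [388.0, -92.5, 63.4]
orientation: [-2.221, -2.222, 0.0]
ft_force: [0.8, 0.9, 0.9]
width: 30.8
grasp_force: 0.0
```

>>> apply_moves(targets=[[-1,[0,0,0],[0,0,0]],[-1,[0,0,0],[0,0,0]],[-1,[0,0,0],[0,0,0]],[-1,[0,0,0],[0,0,0]],[-1,[0,0,0],[0,0,0]]])

```text
t: 48.85
ee_pos: [388.4, -92.6, 63.7]
orientation: [2.221, 2.221, 0.001]
ft_force: [-0.2, -0.0, 5.3]
width: 9.1
grasp_force: 28.8
```

>>> apply_moves(targets=[[-1,[0,0,-0.1],[0,0,0]],[-1,[0,0,-0.3],[0,0,0]],[-1,[0,0,-0.6],[0,0,0]],[-1,[0,0,-0.6],[0,0,0]],[-1,[0,0,-0.6],[0,0,0]],[-1,[0,0,-0.6],[0,0,0]],[-1,[0,0,-0.2],[0,0,0]],[-1,[0,0,0],[0,0,0]]])

```text
t: 49.85
ee_pos: [387.9, -92.5, 213.4]
orientation: [2.221, 2.221, 0.001]
ft_force: [0.1, -1.5, -0.8]
width: 9.2
grasp_force: 28.8
```

```bash
python3 - <<'E'
from tm import *
from nav import nav
im=ctrl.get_image("top")
# radial-contrast fit: outer rim of each tub: bright rim just inside, darker just outside; inner edge likewise
g=cv2.GaussianBlur(cv2.cvtColor(im["pixels"],cv2.COLOR_BGR2GRAY),(0,0),.6).astype(np.float32)
a=np.linspace(0,2*np.pi,180)
def ringval(x,y,r,z):
    q=np.array([proj(im,(x+r*np.cos(t),y+r*np.sin(t),z)) for t in a],np.float32)
    return cv2.remap(g,q[None,:,0],q[None,:,1],cv2.INTER_LINEAR)[0]
for t,ro,z in(("tub1",82,85),("tub2",67,97),("tub3",52,109)):
    f=lambda p:-(2*ringval(*p,ro-4,z).mean()-ringval(*p,ro+3.5,z).mean()-ringval(*p,ro-11.5,z).mean())
    best=min(((f((x,y)),x,y) for x in range(554,579,3) for y in range(136,163,3)))
    r=minimize(f,best[1:],method="Nelder-Mead",options=dict(initial_simplex=np.array(best[1:])+[[0,0],[2,0],[0,2]]))
    print(t,r.x.round(1),r.fun.round(1))
tub("tub4",(421,-92),139)
nav(533,148,200,0)
E
```

```text
tub1 [563.4 145.5] -95.2
tub2 [562.4 145.9] -44.9
tub3 [565.3 153.5] -56.1
tub4 top no
tub4 side [425.7 -80.2] 0.771
tub4 both (array([425.67509125, -80.1546131 ]), np.float64(0.7707901746078721))
t=50.1 p=[387.2 -92.3 212.3] phi=0.00 tilt=-1.00000 w=9.3 gf=28.8 q1=-0.26 q6=-0.26 | turn units 0.0000 then shift units [4.806 2.916 0.242] F=[-0.3  0.1 -1.6]
```

>>> apply_moves(targets=[[-1,[0.2,0.12,0],[0,0,0]],[-1,[0.4,0.24,0],[0,0,0]],[-1,[0.55,0.33,0],[0,0,0]],[-1,[0.6,0.36,0],[0,0,0]],[-1,[0.6,0.36,0],[0,0,0]],[-1,[0.6,0.36,0],[0,0,0]],[-1,[0.55,0.33,0],[0,0,0]],[-1,[0.5,0.3,0],[0,0,0]]])

```text
t: 51.1
ee_pos: [508.4, 109.4, 212.8]
orientation: [-2.22, -2.222, 0.001]
ft_force: [-0.4, -0.2, -0.4]
width: 9.1
grasp_force: 28.8
```

>>> apply_moves(targets=[[-1,[0.4,0.24,0],[0,0,0]],[-1,[0.3,0.16,0],[0,0,0]],[-1,[0.15,0.09,0.1],[0,0,0]],[-1,[0.056,0.03,0.14],[0,0,0]],[-1,[0,0,0],[0,0,0]],[-1,[0,0,0],[0,0,0]]])

```text
t: 51.85
ee_pos: [533.6, 152.3, 201.2]
orientation: [-2.222, -2.221, 0.001]
ft_force: [0.7, 1.0, -0.8]
width: 8.9
grasp_force: 28.8
```

```bash
python3 - <<'E'
from h import *
from nav import nav
nav(533.3,153,140,0)
im=ctrl.get_image("side");u0,v0,S=235,110,5
px=cv2.resize(im["pixels"][v0:v0+105,u0:u0+105],None,fx=S,fy=S,interpolation=cv2.INTER_CUBIC)
def dr(r,z,x,y,col):
    a=np.linspace(0,2*np.pi,100);q=np.array([proj(im,(x+r*np.cos(t),y+r*np.sin(t),z)) for t in a])
    cv2.polylines(px,[(((q-[u0,v0])+.5)*S).astype(np.int32)],True,col,1,cv2.LINE_AA)
z=ctrl.get_obs()["ee_pos"];b=z[2]-63.7
dr(52,109,565.5,153.3,(0,0,255));dr(37,b+71,z[0]+32.1,z[1],(0,255,255));dr(33,b,z[0]+32.1,z[1],(0,255,255))
cv2.imwrite("pics/ov4.png",px)
E
```

```text
t=51.9 p=[533.6 152.3 201.2] phi=-0.03 tilt=-1.00000 w=8.9 gf=28.8 q1=0.26 q6=0.26 | turn units -0.0003 then shift units [ 0.015 -0.006  1.225] F=[ 0.7  1.  -0.8]
```

View pics/ov4.png

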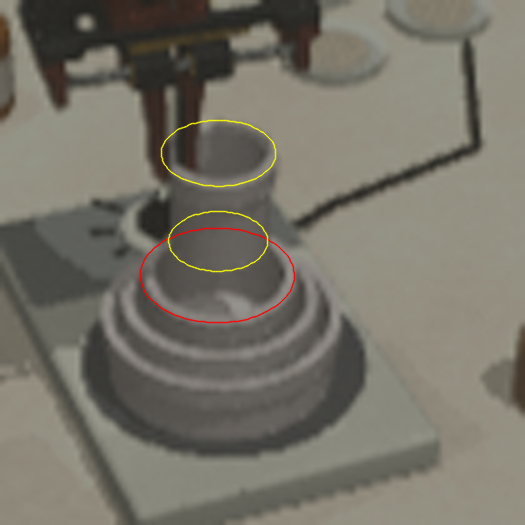

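The overlay fits both tub3 (rim at about (217,275)) and tub4 (at about (218,155)), so they line up. I'll lower tub4.

>>> apply_moves(targets=[[-1,[0.01,-0.005,0.2],[0,0,0]],[-1,[0,0,0.25],[0,0,0]],[-1,[0,0,0.25],[0,0,0]],[-1,[0,0,0.2],[0,0,0]],[-1,[0,0,0.15],[0,0,0]],[-1,[0,0,0.15],[0,0,0]],[-1,[0,0,0],[0,0,0]]])

```text
t: 52.78
ee_pos: [533.3, 153.3, 140.8]
orientation: [-2.221, -2.221, 0.001]
ft_force: [0.7, 0.3, -0.6]
width: 8.9
grasp_force: 28.8
```

>>> apply_moves(targets=[[-1,[0,0,0.15],[0,0,0]],[-1,[0,0,0.15],[0,0,0]],[-1,[0,0,0.12],[0,0,0]],[-1,[0,0,0.07],[0,0,0]],[-1,[0,0,0.03],[0,0,0]],[-1,[0,0,0],[0,0,0]]])

```text
t: 53.52
ee_pos: [533.7, 152.7, 116.2]
orientation: [2.221, 2.221, -0.001]
ft_force: [-4.4, -4.6, 10.3]
width: 9.5
grasp_force: 30.3
```

>>> apply_moves(targets=[[-0.4,[0,0,0],[0,0,0]],[-0.4,[0,0,0],[0,0,0]],[-0.4,[0,0,0],[0,0,0]],[-0.4,[0,0,-0.3],[0,0,0]],[-0.4,[0,0,-0.6],[0,0,0]],[-0.4,[0,0,-0.8],[0,0,0]],[-0.4,[0,0,-0.6],[0,0,0]],[-0.4,[0,0,0],[0,0,0]]])

```text
t: 54.52
ee_pos: [535.3, 153.9, 233.7]
orientation: [2.219, 2.22, 0.008]
ft_force: [0.0, 1.2, -0.9]
width: 26.2
grasp_force: 0.0
```

```bash
python3 nav.py 400 -60 226 0
```

```text
t=54.5 p=[535.3 153.9 233.7] phi=0.01 tilt=-0.99998 w=26.2 gf=0.0 q1=0.26 q6=0.26 | turn units 0.0001 then shift units [-4.277 -2.708  0.131] F=[ 0.   1.2 -0.9]
```

>>> apply_moves(targets=[[0,[-0.8,-0.5,0],[0,0,0]],[0,[-0.8,-0.5,0],[0,0,0]],[0,[-0.8,-0.5,0],[0,0,0]],[0,[-0.8,-0.5,0],[0,0,0]],[0,[-0.8,-0.5,0],[0,0,0]],[0,[-0.2,-0.2,0],[0,0,0]],[0,[0,0,0],[0,0,0]]])

```text
t: 55.4
ee_pos: [398.2, -56.8, 230.1]
orientation: [-2.223, -2.219, 0.0]
ft_force: [0.4, 0.2, 0.5]
width: 44.4
grasp_force: 0.0
```

```bash
cat > ring.py <<'E'
from h import *
def rings(im,L):
    g=cv2.GaussianBlur(cv2.cvtColor(im["pixels"],cv2.COLOR_BGR2GRAY),(0,0),.6).astype(np.float32)
    a=np.linspace(0,2*np.pi,180)
    def rv(x,y,r,z):
        q=np.array([proj(im,(x+r*np.cos(t),y+r*np.sin(t),z)) for t in a],np.float32)
        return cv2.remap(g,q[None,:,0],q[None,:,1],cv2.INTER_LINEAR)[0].mean()
    for t,ro,z in L:
        f=lambda p:-(2*rv(*p,ro-4,z)-rv(*p,ro+3.5,z)-rv(*p,ro-11.5,z))
        b=min(((f((x,y)),x,y) for x in range(554,579,3) for y in range(136,163,3)))
        r=minimize(f,b[1:],method="Nelder-Mead",options=dict(initial_simplex=np.array(b[1:])+[[0,0],[2,0],[0,2]]))
        print(t,r.x.round(1),r.fun.round(1))
E
python3 - <<'E'
from ring import *
I=[]
for c,(u,v,w,h) in dict(top=(205,160,80,85),side=(240,130,80,85)).items():
    im=ctrl.get_image(c);print(c);rings(im,(("tub1",82,85),("tub2",67,97),("tub3",52,109),("tub4",37,121)))
    I.append(cv2.resize(im["pixels"][v:v+h,u:u+w],None,fx=5,fy=5,interpolation=cv2.INTER_CUBIC))
cv2.imwrite("pics/n4.png",np.hstack(I))
E
```

```text
top
tub1 [563.3 145.5] -95.6
tub2 [562.2 145.7] -45.1
tub3 [566.  153.4] -61.6
tub4 [564.8 151.1] -69.4
side
tub1 [565.8 143.4] -41.0
tub2 [565.4 145.5] -42.1
tub3 [567.9 152.7] -44.9
tub4 [568.  151.2] -36.3
```

View pics/n4.png

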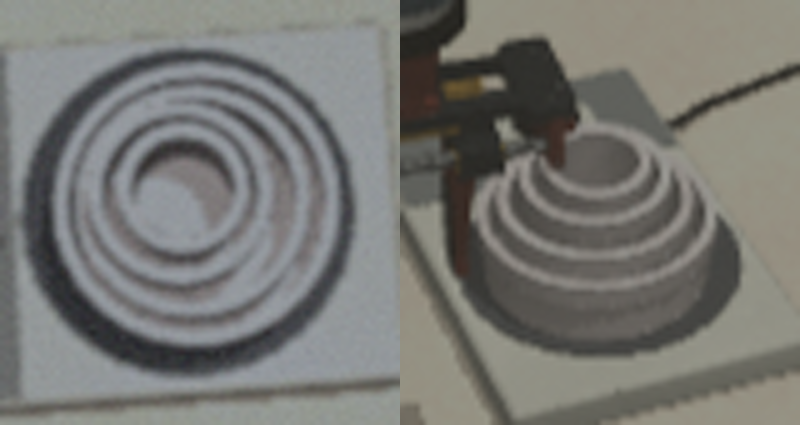

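All four rims are visible and evenly stepped (top view centre about (190,200)), but tub3 sits at the +y limit of tub2 and tub4 touched about 2 mm early. To be sure they stand flat, I nudge tub3 gently toward −y with the closed fingers.

>>> apply_moves(targets=[[-1,[0.8,0.45,0],[0,0,0]],[-1,[0.8,0.45,0],[0,0,0]],[-1,[0.8,0.45,0],[0,0,0]],[-1,[0.8,0.45,0],[0,0,0]],[-1,[0.8,0.45,0],[0,0,0]],[-1,[0.8,0.45,0],[0,0,0]],[-1,[0.8,0.45,0],[0,0,0]],[-1,[0.2,0.2,0],[0,0,0]]])

```text
t: 56.5
ee_pos: [566.8, 237.0, 229.7]
orientation: [-2.217, -2.226, -0.0]
ft_force: [-0.8, -0.5, 0.2]
width: 0.3
grasp_force: 0.0
```

>>> apply_moves(targets=[[-1,[0,0,0],[0,0,0]],[-1,[0,0,0],[0,0,0]]])

```text
t: 56.75
ee_pos: [565.3, 232.5, 230.0]
orientation: [-2.221, -2.221, 0.002]
ft_force: [0.2, -0.2, -1.6]
width: 0.4
grasp_force: 0.0
```

```bash
python3 nav.py 565 230 103 0
```

```text
t=56.8 p=[565.3 232.5 230. ] phi=-0.00 tilt=-1.00000 w=0.4 gf=0.0 q1=0.37 q6=0.37 | turn units -0.0000 then shift units [-0.049 -0.003  2.539] F=[ 0.2 -0.2 -1.6]
```

>>> apply_moves(targets=[[-1,[0,0,0.7],[0,0,0]],[-1,[0,0,0.7],[0,0,0]],[-1,[0,0,0.6],[0,0,0]],[-1,[0,0,0.4],[0,0,0]],[-1,[0,0,0.14],[0,0,0]],[-1,[0,0,0],[0,0,0]]])

```text
t: 57.5
ee_pos: [566.3, 233.1, 103.6]
orientation: [2.222, 2.221, 0.0]
ft_force: [0.5, -0.1, -0.3]
width: 0.4
grasp_force: 0.0
```

>>> apply_moves(targets=[[-1,[-0.08,0,0],[0,0,0]],[-1,[-0.08,0,0],[0,0,0]],[-1,[-0.08,0,0],[0,0,0]],[-1,[-0.06,0,0],[0,0,0]],[-1,[0,0,0],[0,0,0]]])

```text
t: 58.12
ee_pos: [566.2, 218.1, 103.4]
orientation: [2.222, 2.221, 0.0]
ft_force: [-0.1, 0.2, 0.2]
width: 0.8
grasp_force: 0.0
```

>>> apply_moves(targets=[[-1,[-0.04,0,0],[0,0,0]],[-1,[-0.04,0,0],[0,0,0]],[-1,[0,0,0],[0,0,0]]])

```text
t: 58.5
ee_pos: [566.1, 214.3, 103.3]
orientation: [-2.221, -2.221, 0.0]
ft_force: [-0.4, 1.0, -0.5]
width: 0.4
grasp_force: 0.4
```

>>> apply_moves(targets=[[-1,[-0.04,0,0],[0,0,0]],[-1,[-0.03,0,0],[0,0,0]],[-1,[0,0,0],[0,0,0]]])

```text
t: 58.88
ee_pos: [566.1, 210.7, 103.3]
orientation: [-2.221, -2.221, 0.0]
ft_force: [-0.0, 1.0, -0.5]
width: 0.6
grasp_force: 0.3
```

>>> apply_moves(targets=[[-1,[-0.04,0,0],[0,0,0]],[-1,[0,0,0],[0,0,0]],[-1,[0.2,0,0],[0,0,0]],[-1,[0.2,0,-0.4],[0,0,0]],[-1,[0,0,-0.8],[0,0,0]],[-1,[0,0,-0.8],[0,0,0]],[-1,[0,0,0],[0,0,0]]])

```text
t: 59.75
ee_pos: [568.2, 230.2, 206.9]
orientation: [2.219, 2.22, 0.01]
ft_force: [-0.9, 0.5, -0.1]
width: 0.4
grasp_force: 0.0
```

>>> apply_moves(targets=[[1,[0.8,0.05,0],[0,0,0]],[1,[0.8,0.05,0],[0,0,0]],[1,[0,0,0],[0,0,0.11]],[1,[0,0,0],[0,0,0.11]],[1,[0,0,0],[0,0,0.11]],[1,[0,0,0],[0,0,0]]])

```text
t: 60.5
ee_pos: [570.5, 309.0, 202.1]
orientation: [-2.715, -1.58, 0.003]
ft_force: [-0.1, 0.2, 0.1]
width: 57.1
grasp_force: 0.0
```

```bash
python3 - <<'E'
from ring import *
from nav import nav
I=[]
for c,(u,v,w,h) in dict(top=(195,160,90,85),side=(230,130,90,85)).items():
    im=ctrl.get_image(c);print(c);rings(im,(("tub1",82,85),("tub2",67,97),("tub3",52,109),("tub4",37,121)))
    I.append(cv2.resize(im["pixels"][v:v+h,u:u+w],None,fx=4.4,fy=4.4,interpolation=cv2.INTER_CUBIC))
cv2.imwrite("pics/n5.png",np.hstack(I))
nav(572.3,310.5,150,-32.0)
E
```

```text
top
tub1 [563.3 145.5] -98.1
tub2 [563.2 146.6] -53.2
tub3 [565.  146.9] -65.7
tub4 [564.4 145.7] -74.6
side
tub1 [566.1 143.4] -39.9
tub2 [565.2 144.7] -40.6
tub3 [566.9 145.1] -41.6
tub4 [567.9 144.3] -44.4
t=60.6 p=[570.7 308.9 202.5] phi=-29.48 tilt=-1.00000 w=65.1 gf=0.0 q1=0.48 q6=0.99 | turn units 0.0280 then shift units [0.045 0.01  1.051] F=[ 0.2 -0.5  0. ]
```

View pics/n5.png

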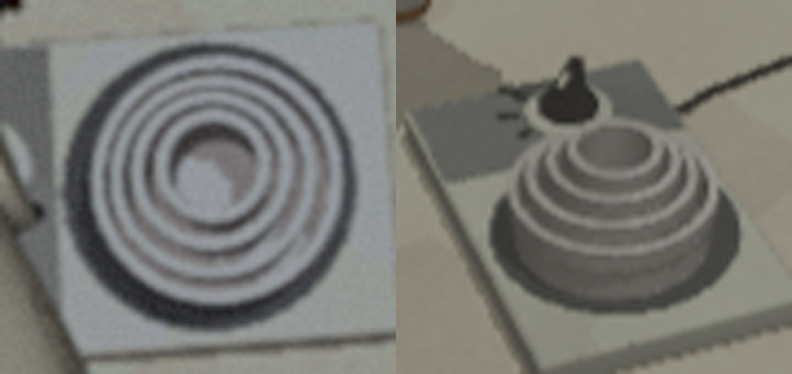

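The tubs are now concentric within 2 mm in both views, and the dial pointer is still at off. Last is the dial.

>>> apply_moves(targets=[[1,[0,0,0],[0,0,0.039]],[1,[0.046,0.013,0.8],[0,0,0]],[1,[0,0,0.8],[0,0,0]],[1,[0,0,0.7],[0,0,0]],[1,[0,0,0.5],[0,0,0]],[1,[0,0,0.2],[0,0,0]],[1,[0,0,0],[0,0,0]]])

```text
t: 61.48
ee_pos: [572.7, 310.3, 52.9]
orientation: [-2.763, -1.496, 0.001]
ft_force: [-0.2, -1.1, -0.4]
width: 87.8
grasp_force: 0.0
```

>>> apply_moves(targets=[[-1,[0,0,0],[0,0,0]],[-1,[0,0,0],[0,0,0]],[-1,[0,0,0],[0,0,0]],[-1,[0,0,0],[0,0,0]],[-1,[0,0,0],[0,0,0]],[-1,[0,0,0],[0,0,0]],[-1,[0,0,0],[0,0,0]],[-1,[0,0,0],[0,0,0]]])

```text
t: 62.48
ee_pos: [573.1, 310.2, 53.3]
orientation: [2.763, 1.494, 0.0]
ft_force: [0.1, 0.3, 0.2]
width: 13.8
grasp_force: 30.0
```

```bash
python3 nav.py 572.3 310.5 52 -33;python3 -c "
from workcell import ctrl;print(ctrl.get_obs()['moment'])"
```

```text
t=62.5 p=[573.1 310.2  53.3] phi=-33.19 tilt=-1.00000 w=13.8 gf=30.0 q1=0.48 q6=1.06 | turn units -0.0021 then shift units [-0.005 -0.017  0.026] F=[0.1 0.3 0.2]
[-0.0065987   0.15006064 -0.00438211]
```

>>> apply_moves(targets=[[-1,[0,0,0],[0,0,0.1]],[-1,[0,0,0],[0,0,0.11]],[-1,[0,0,0],[0,0,0.11]],[-1,[0,0,0],[0,0,0.11]],[-1,[0,0,0],[0,0,0.11]],[-1,[0,0,0],[0,0,0.11]],[-1,[0,0,0],[0,0,0.11]],[-1,[0,0,0],[0,0,0]]])

```text
t: 63.48
ee_pos: [572.8, 310.9, 53.3]
orientation: [-3.125, 0.315, 0.0]
ft_force: [-0.3, 3.7, -0.9]
width: 13.9
grasp_force: 30.0
```

```bash
python3 nav.py 572.3 310.5 52 78
```

```text
t=63.5 p=[572.8 310.9  53.3] phi=-101.53 tilt=-1.00000 w=13.9 gf=30.0 q1=0.48 q6=2.25 | turn units 0.0052 then shift units [-0.009  0.011  0.026] F=[-0.3  3.7 -0.9]
```

Release, rise, move clear, and verify numerically.

>>> apply_moves(targets=[[1,[0,0,0],[0,0,0]],[1,[0,0,0],[0,0,0]],[1,[0,0,0],[0,0,0]],[1,[0,0,0],[0,0,0]],[1,[0,0,-0.6],[0,0,0]],[1,[0,0,-0.8],[0,0,0]],[1,[0,0,-0.8],[0,0,0]],[1,[0,0,-0.8],[0,0,0]]])

```text
t: 64.47
ee_pos: [572.8, 310.2, 204.6]
orientation: [3.125, -0.317, -0.0]
ft_force: [0.2, 0.2, 1.1]
width: 87.1
grasp_force: 0.0
```

```bash
python3 nav.py 400 400 230
```

```text
t=64.5 p=[572.8 310.2 204.6] phi=-101.59 tilt=-1.00000 w=87.1 gf=0.0 q1=0.48 q6=2.25 | turn units 0.0000 then shift units [-3.746 -1.064 -0.508] F=[0.2 0.2 1.1]
```

>>> apply_moves(targets=[[1,[0,0,-0.5],[0,0,-0.11]],[1,[0,0,0],[0,0,-0.11]],[1,[0,0,0],[0,0,-0.11]],[1,[0,0,0],[0,0,-0.11]],[1,[-0.55,-0.8,0],[0,0,0]],[1,[-0.55,-0.8,0],[0,0,0]],[1,[-0.55,-0.8,0],[0,0,0]],[1,[-0.55,-0.8,0],[0,0,0]]])

```text
t: 65.47
ee_pos: [399.3, 400.5, 228.4]
orientation: [-3.048, -0.76, -0.0]
ft_force: [-0.2, 0.1, 0.0]
width: 87.8
grasp_force: 0.0
```

```bash
python3 - <<'E'
from ring import *
for c in("top","side"):
    im=ctrl.get_image(c);print(c);rings(im,(("tub1",82,85),("tub3",52,109),("tub4",37,121)))
    r=ctrl.masks_of('glass',c)
    if r: print("glass",fit([(im,r[0]['region'])],box(60,130,20,26),(352,280,-.18)))
    g=cv2.cvtColor(im["pixels"],cv2.COLOR_BGR2GRAY).astype(float)
    # pointer: bright stripe on dark bar, sample radii 8..20 mm at z=76
    best=[]
    for d in range(100,260,3):
        t=np.radians(d);best.append((np.mean([cv2.getRectSubPix(g.astype(np.float32),(1,1),tuple(map(float,proj(im,(572.6+k*np.cos(t),310.5+k*np.sin(t),76)))))[0,0] for k in range(8,21,2)]),d))
    print("pointer",sorted(best)[-4:], "med=168")
E
```

```text
top
tub1 [563.3 145.5] -95.6
tub3 [565. 147.] -63.7
tub4 [564.4 145.7] -71.7
glass (array([ 3.50260599e+02,  2.81715762e+02, -1.62574657e-01]), np.float64(0.9411148228204624))
pointer [(np.float32(132.01962), 160), (np.float32(133.58041), 169), (np.float32(135.37688), 163), (np.float32(136.72441), 166)] med=168
side
tub1 [566.1 143.5] -42.6
tub3 [566.9 145. ] -44.4
tub4 [568.  144.5] -47.5
glass (array([ 3.54038100e+02,  2.79867524e+02, -1.71844697e-01]), np.float64(0.8992118823886026))
pointer [(np.float32(141.14262), 109), (np.float32(141.28287), 106), (np.float32(141.35643), 100), (np.float32(141.36159), 103)] med=168
```

```bash
python3 -c "
from workcell import ctrl;print(ctrl.close_job())"
```

```text
the job is handed in; nothing more can be done
None
```

I handed the job in at about 65 s of robot time, and no verdict came back: by camera the glass lies across both rack bars, tubs 1–4 are nested on the disc (tub5 was absent), and the dial is within a few degrees of medium; whether each tub stands flat I judged only from rim positions.

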